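# Strip and slacken the shoe stretcher

## Robot

A 6-joint arm with a two-finger parallel gripper is mounted at the origin on the work surface. World frame = base frame: x ahead of the robot, y to its left, z up, the work surface at z = 0. Lengths are in m, angles in rad, forces in N, time in s.
With the tool pointing down it reaches from about 0.3 to 0.75 m from the base axis. Payload 8.5 kg.
Tool frame: the origin (TCP) lies midway between the tips of the shut fingers; the grasp point (between the pads) lies 19 mm behind it; z points along the fingers, y is the line along which they close (so a half turn about z gives the same grasp; the last joint's range is limited). The gripper opens to 88 mm and grips with 3 to 60 N. Pads are 18 mm wide; open, the fingers measure 123 mm over their backs; the gripper's body (75 mm by 187 mm) begins 45 mm behind the grasp point.
Start: joints at [1.125, 0.381, 1.297, -0, 1.464, -0.215], TCP at [0.126, 0.535, 0.239] pointing down, gripper open.
Joint ranges: [-3.11, 3.11], [-0.89, 2.33], [0.22, 2.48], [-1.42, 4.56], [0.17, 2.85], [-2.88, 2.88]. Speed limits (rad/s): [2.39, 2.39, 3.14, 3.14, 3.14, 3.14].

## Interface

Orientations are given as a unit quaternion [x, y, z, w].
In Python, from station import bot, cams, order gives the robot as it stands.
- The arm moves only by the shell command python3 -m jog 'ROWS' [FORCE]. ROWS is JSON, a list of rows, each a list of 7 numbers: the shift along the tool's x, y, z scaled (see below), then the turn, a rotation vector about the tool's x, y, z scaled (see below), then the opening, from 0 (shut) to 1 (fully open). A call has 1 to 8 rows; each row is the pose to reach, as a shift and turn from the pose commanded when the call began, along the tool's axes at that moment; what a row does not reach only later rows make up. The controller multiplies each number of a shift by 80 cm and each number of a turn by 90 degrees. A row lasts 1/12 s, in which the tool goes at most 41.7 mm and 7.16 degrees, less where a joint would pass 70% of its speed; a pose out of reach is approached as far as the arm can. A call with a number of a shift or a turn outside -1 to 1 is refused whole. A call with a gripper value outside its range is refused whole. The fingers move at their own pace and stop on an object; FORCE is the grip in N (left out, the last holds). Time passes only in rows, so rows that repeat a pose let the fingers close. It gives the time, the measured TCP pose, the force, the opening and the grip force at its end, in the units of the state.
- bot.read_state(): the state, without advancing time (a new reading comes with each control period).
- cams.grab_frame(name): name is "side" or "top"; returns (picture, depth): 384x512x3 uint8, blue, green, red; 384x512 float32, m along the optical axis (not along the pixel's ray), 0 where there is no reading.
- cams.get_calibration(name): a dict with "mtx" (3x3 intrinsics, pixels), "extrinsics" (4x4, takes a point from world to camera coordinates). Camera axes: x right, y down, z forward; pixel columns grow to the right and rows downward; lengths in m; the calibration is good to about 2 mm. A picture is of the moment at which its call begins. get_calibration takes no time and is no camera call.
- order.hand_in(): hands the job in; it is judged then, once.
The state is a dict: "time": time; "joints": joint angles; "qd": joint speeds; "joint_efforts": joint torques, N m; "tool_pos": TCP position; "tool_rot": TCP orientation; "wrist_force": force on the tool from outside, world axes, zero at the start; "wrist_torque": the same for the moment, N m; "gripper_width": finger opening in m; "grasp_force": force on a finger pad.
Only numpy, scipy, OpenCV 4.12 (cv2) and the standard library are available. Lean on these libraries where they do the work, as an engineer would, in place of code of your own. Each camera call takes 0.05 s, during which the arm holds its last target. There are 200 camera calls.

## Task

Put the shoe stretcher away slackened: first draw every red pressure plug that is fitted out of the wooden toe and hang each one upright by its collar in a notch of the dark parking rack. Then take the turning key out of its green cup, push it fully into the slot of the brass cylinder, turn it clockwise (seen from above) all the way to the stop, and stand the key, bit down, fully home in its cup again. Leave the shoe trees, the shoehorn and the dish alone.

Things in the scene. Friction and masses are not known exactly. Their poses are not given: they have to be found in the camera images.
- stretcher: fixed shoe stretcher: ash plinth 110 x 360 mm, wooden toe block 85 mm wide, its top at 60 mm, with five upright bores 13 mm wide, 33 mm deep at local (x, y) mm (-18, 0), (18, 32), (-18, 64), (18, 96), (-18, 128); chromed gear head with the brass key cylinder at local (0, -85); heel block at local y -155, 46 mm high. Origin: centre of the plinth's underside; long axis is local y
- plug0: red round-headed pressure plug, 60 mm tall, standing in one of the five bores of the stretcher's wooden toe (3 to 5 plugs are present). Origin: centre of the tip of its shank, z up along the plug. Shank 10 mm diameter from 0 to 28 mm, collar 22 mm diameter from 28 to 32 mm (it rests on the toe or the rack), round grip head 14 mm diameter from 32 to 60 mm. 30 g
- plug1: red round-headed pressure plug, 60 mm tall, standing in one of the five bores of the stretcher's wooden toe (3 to 5 plugs are present). Origin: centre of the tip of its shank, z up along the plug. Shank 10 mm diameter from 0 to 28 mm, collar 22 mm diameter from 28 to 32 mm (it rests on the toe or the rack), round grip head 14 mm diameter from 32 to 60 mm. 30 g
- plug2: red round-headed pressure plug, 60 mm tall, standing in one of the five bores of the stretcher's wooden toe (3 to 5 plugs are present). Origin: centre of the tip of its shank, z up along the plug. Shank 10 mm diameter from 0 to 28 mm, collar 22 mm diameter from 28 to 32 mm (it rests on the toe or the rack), round grip head 14 mm diameter from 32 to 60 mm. 30 g
- plug3: red round-headed pressure plug, 60 mm tall, standing in one of the five bores of the stretcher's wooden toe (3 to 5 plugs are present). Origin: centre of the tip of its shank, z up along the plug. Shank 10 mm diameter from 0 to 28 mm, collar 22 mm diameter from 28 to 32 mm (it rests on the toe or the rack), round grip head 14 mm diameter from 32 to 60 mm. 30 g
- plug4: red round-headed pressure plug, 60 mm tall, standing in one of the five bores of the stretcher's wooden toe (3 to 5 plugs are present). Origin: centre of the tip of its shank, z up along the plug. Shank 10 mm diameter from 0 to 28 mm, collar 22 mm diameter from 28 to 32 mm (it rests on the toe or the rack), round grip head 14 mm diameter from 32 to 60 mm. 30 g
- rack: dark wooden parking rack fixed to the shelf, 190 x 50 x 40 mm, with five upright side notches 14 mm wide that run its full height, are open at the top and at its local -y side and are 30 mm deep. Origin: centre of its underside, row of notches along local x
- notch0 (a point): middle of a notch of the rack at the level of the rack's top (40 mm high), local x -76 mm; a plug hangs here by its collar with its shank in the notch, its tip 28 mm below this point
- notch1 (a point): middle of a notch of the rack at the level of the rack's top (40 mm high), local x -38 mm; a plug hangs here by its collar with its shank in the notch, its tip 28 mm below this point
- notch2 (a point): middle of a notch of the rack at the level of the rack's top (40 mm high), local x 0 mm; a plug hangs here by its collar with its shank in the notch, its tip 28 mm below this point
- notch3 (a point): middle of a notch of the rack at the level of the rack's top (40 mm high), local x 38 mm; a plug hangs here by its collar with its shank in the notch, its tip 28 mm below this point
- notch4 (a point): middle of a notch of the rack at the level of the rack's top (40 mm high), local x 76 mm; a plug hangs here by its collar with its shank in the notch, its tip 28 mm below this point
- keyhole (a point): centre of the mouth of the rectangular key slot in the top of the brass cylinder (50 mm diameter, top 70 mm above the shelf). The slot is 16.5 mm along the point's x, 9.5 mm along its y, 20 mm deep; the point turns with the cylinder
- cylinder (a joint): angle of the key cylinder (rad): starts between 0 and 0.15, grows clockwise seen from above, stop at 1.2. Turning it draws the heel block in
- key: chromed turning key, 124 mm long, standing bit down in its cup. Origin: centre of the bit's end face, z up along the key. Bit 14 mm (local x) by 7 mm (local y), from 0 to 16 mm; round shank 16 mm diameter from 16 to 84 mm, whose shoulder seats on the cylinder top when the bit is fully in; flat grip 36 mm (x) by 12 mm (y) from 84 to 124 mm. 120 g
- holder: loose green upright key cup, 0.7 kg, tube of 29 mm outer and 20 mm inner diameter on a round weighted foot 84 mm across; rim at 70 mm, inner floor at 14 mm. Origin: centre of its underside
- shoetree_a: mahogany shoe tree, about 250 mm long, bystander; origin under its middle
- shoetree_b: mahogany shoe tree, about 250 mm long, bystander; origin under its middle
- shoehorn: tortoiseshell-effect plastic shoehorn 340 mm long, 7 mm thick, lying along its y, bystander; origin under its middle
- dish: small blue enamelled dish, 84 mm across, 18 mm high, bystander; origin under its middle

How it is judged:
On the way, in this order (a step that is already met when the one before it is completed fails the run):
1. every plug present hangs upright in a notch of the rack, the cylinder still unturned (((horizontal distance between plug0 and notch0 below 0.011 m and z of plug0 in the frame of notch0 below -0.024 m) or (horizontal distance between plug0 and notch1 below 0.011 m and z of plug0 in the frame of notch1 below -0.024 m) or (horizontal distance between plug0 and notch2 below 0.011 m and z of plug0 in the frame of notch2 below -0.024 m) or (horizontal distance between plug0 and notch3 below 0.011 m and z of plug0 in the frame of notch3 below -0.024 m) or (horizontal distance between plug0 and notch4 below 0.011 m and z of plug0 in the frame of notch4 below -0.024 m)) and height (world z) of each of plug0, plug1, plug2, plug3, plug4 above 0.008 m and angle between each of plug0, plug1, plug2, plug3, plug4's own z axis and vertical below 0.15 rad and linear speed of each of plug0, plug1, plug2, plug3, plug4 below 0.03 m/s and ((horizontal distance between plug1 and notch0 below 0.011 m and z of plug1 in the frame of notch0 below -0.024 m) or (horizontal distance between plug1 and notch1 below 0.011 m and z of plug1 in the frame of notch1 below -0.024 m) or (horizontal distance between plug1 and notch2 below 0.011 m and z of plug1 in the frame of notch2 below -0.024 m) or (horizontal distance between plug1 and notch3 below 0.011 m and z of plug1 in the frame of notch3 below -0.024 m) or (horizontal distance between plug1 and notch4 below 0.011 m and z of plug1 in the frame of notch4 below -0.024 m)) and ((horizontal distance between plug2 and notch0 below 0.011 m and z of plug2 in the frame of notch0 below -0.024 m) or (horizontal distance between plug2 and notch1 below 0.011 m and z of plug2 in the frame of notch1 below -0.024 m) or (horizontal distance between plug2 and notch2 below 0.011 m and z of plug2 in the frame of notch2 below -0.024 m) or (horizontal distance between plug2 and notch3 below 0.011 m and z of plug2 in the frame of notch3 below -0.024 m) or (horizontal distance between plug2 and notch4 below 0.011 m and z of plug2 in the frame of notch4 below -0.024 m)) and ((horizontal distance between plug3 and notch0 below 0.011 m and z of plug3 in the frame of notch0 below -0.024 m) or (horizontal distance between plug3 and notch1 below 0.011 m and z of plug3 in the frame of notch1 below -0.024 m) or (horizontal distance between plug3 and notch2 below 0.011 m and z of plug3 in the frame of notch2 below -0.024 m) or (horizontal distance between plug3 and notch3 below 0.011 m and z of plug3 in the frame of notch3 below -0.024 m) or (horizontal distance between plug3 and notch4 below 0.011 m and z of plug3 in the frame of notch4 below -0.024 m)) and ((horizontal distance between plug4 and notch0 below 0.011 m and z of plug4 in the frame of notch0 below -0.024 m) or (horizontal distance between plug4 and notch1 below 0.011 m and z of plug4 in the frame of notch1 below -0.024 m) or (horizontal distance between plug4 and notch2 below 0.011 m and z of plug4 in the frame of notch2 below -0.024 m) or (horizontal distance between plug4 and notch3 below 0.011 m and z of plug4 in the frame of notch3 below -0.024 m) or (horizontal distance between plug4 and notch4 below 0.011 m and z of plug4 in the frame of notch4 below -0.024 m)) and value of joint cylinder below 0.4 rad), for 0.2 s.
2. the key's bit is fully in the cylinder slot, not yet turned (horizontal distance between key and keyhole below 0.005 m and z of key in the frame of keyhole below -0.011 m and angle between key's own z axis and vertical below 0.12 rad and value of joint cylinder below 0.6 rad), for 0.1 s.
3. the cylinder is turned to its stop with the key in it (horizontal distance between key and keyhole below 0.005 m and z of key in the frame of keyhole below -0.011 m and angle between key's own z axis and vertical below 0.12 rad and value of joint cylinder above 1.08 rad), for 0.1 s.
At the end, for the whole second after the job is handed in: Every plug present hangs in a notch: within 11 mm of its middle, tip 24 mm or more below the rack top, within 0.15 rad of upright. Cylinder beyond 1.05 rad. Key upright in its standing cup, bit down, within 7 mm of its axis and of its floor. All at rest (((horizontal distance between plug0 and notch0 below 0.011 m and z of plug0 in the frame of notch0 below -0.024 m) or (horizontal distance between plug0 and notch1 below 0.011 m and z of plug0 in the frame of notch1 below -0.024 m) or (horizontal distance between plug0 and notch2 below 0.011 m and z of plug0 in the frame of notch2 below -0.024 m) or (horizontal distance between plug0 and notch3 below 0.011 m and z of plug0 in the frame of notch3 below -0.024 m) or (horizontal distance between plug0 and notch4 below 0.011 m and z of plug0 in the frame of notch4 below -0.024 m)) and height (world z) of each of plug0, plug1, plug2, plug3, plug4 above 0.008 m and angle between each of plug0, plug1, plug2, plug3, plug4, key's own z axis and vertical below 0.15 rad and linear speed of each of plug0, plug1, plug2, plug3, plug4, key below 0.03 m/s and ((horizontal distance between plug1 and notch0 below 0.011 m and z of plug1 in the frame of notch0 below -0.024 m) or (horizontal distance between plug1 and notch1 below 0.011 m and z of plug1 in the frame of notch1 below -0.024 m) or (horizontal distance between plug1 and notch2 below 0.011 m and z of plug1 in the frame of notch2 below -0.024 m) or (horizontal distance between plug1 and notch3 below 0.011 m and z of plug1 in the frame of notch3 below -0.024 m) or (horizontal distance between plug1 and notch4 below 0.011 m and z of plug1 in the frame of notch4 below -0.024 m)) and ((horizontal distance between plug2 and notch0 below 0.011 m and z of plug2 in the frame of notch0 below -0.024 m) or (horizontal distance between plug2 and notch1 below 0.011 m and z of plug2 in the frame of notch1 below -0.024 m) or (horizontal distance between plug2 and notch2 below 0.011 m and z of plug2 in the frame of notch2 below -0.024 m) or (horizontal distance between plug2 and notch3 below 0.011 m and z of plug2 in the frame of notch3 below -0.024 m) or (horizontal distance between plug2 and notch4 below 0.011 m and z of plug2 in the frame of notch4 below -0.024 m)) and ((horizontal distance between plug3 and notch0 below 0.011 m and z of plug3 in the frame of notch0 below -0.024 m) or (horizontal distance between plug3 and notch1 below 0.011 m and z of plug3 in the frame of notch1 below -0.024 m) or (horizontal distance between plug3 and notch2 below 0.011 m and z of plug3 in the frame of notch2 below -0.024 m) or (horizontal distance between plug3 and notch3 below 0.011 m and z of plug3 in the frame of notch3 below -0.024 m) or (horizontal distance between plug3 and notch4 below 0.011 m and z of plug3 in the frame of notch4 below -0.024 m)) and ((horizontal distance between plug4 and notch0 below 0.011 m and z of plug4 in the frame of notch0 below -0.024 m) or (horizontal distance between plug4 and notch1 below 0.011 m and z of plug4 in the frame of notch1 below -0.024 m) or (horizontal distance between plug4 and notch2 below 0.011 m and z of plug4 in the frame of notch2 below -0.024 m) or (horizontal distance between plug4 and notch3 below 0.011 m and z of plug4 in the frame of notch3 below -0.024 m) or (horizontal distance between plug4 and notch4 below 0.011 m and z of plug4 in the frame of notch4 below -0.024 m)) and horizontal distance between key and holder below 0.007 m and z of key in the frame of holder below 0.021 m and angle between holder's own z axis and vertical below 0.08 rad and value of joint cylinder above 1.05 rad); the robot touches nothing.
It fails at once if a bystander (shoe tree, shoehorn or dish) is pushed more than 30 mm (distance of any of shoetree_a, shoetree_b, shoehorn, dish from where it was at the start of the episode above 0.03 m).
Of plug0, plug1, plug2, plug3, plug4 only 3 to 5 are there at a start; the rules pass over those that are not, and their reading is None.
At some moment in a run one of holder may be knocked a few centimetres aside while the robot is not near it.
It also fails if it takes over 210 s, if anything falls off the work surface, if the arm or the gripper's body presses on something with over 40 N, if the wrist force passes 120 N, or if a joint passes its speed limit or range.

## Working session

There is one attempt and no reset: what is moved stays moved. The work goes in short steps, Python scripts to look and compute and a shell command to move; the robot and the scene stay as the last step left them, time stands still between calls to the robot, and variables do not carry over. Pictures are saved under pics/ and viewed, at most 15 in all, crops included, and the job is handed in when it is done.

```bash
ls; mkdir -p pics
cat > h.py <<'E'
from station import bot, cams, order
import numpy as np, cv2
from scipy.spatial.transform import Rotation as R
def snap(n):
    return cams.grab_frame(n)
def world(n,u,v,z=None,d=None):
    c=cams.get_calibration(n);K=np.array(c["mtx"]);E=np.array(c["extrinsics"])
    r=np.linalg.inv(K)@np.array([u,v,1.]);Rm=E[:3,:3];t=E[:3,3]
    o=-Rm.T@t; w=Rm.T@r
    s=d if d is not None else (z-o[2])/w[2]
    return o+s*w
def proj(n,p):
    c=cams.get_calibration(n);K=np.array(c["mtx"]);E=np.array(c["extrinsics"])
    q=K@(E[:3,:3]@np.array(p)+E[:3,3]);return q[:2]/q[2]
E
python3 - <<'E'
from h import *
for n in("top","side"):
    p,d=snap(n);cv2.imwrite(f"pics/{n}0.png",cv2.resize(p,None,fx=1.5,fy=1.5));np.savez(f"pics/{n}0.npz",p=p,d=d)
    c=cams.get_calibration(n);E=np.array(c["extrinsics"]);print(c["mtx"],-E[:3,:3].T@E[:3,3],E[:3,:3])
s=bot.read_state();print(s)
E
```

```text
pics
[[368.21534982   0.         253.48854823]
 [  0.         368.21534982 192.75851097]
 [  0.           0.           1.        ]] [ 0.46114818 -0.01579679  1.01855537] [[-0.02005001 -0.99973179  0.01159112]
 [-0.99307794  0.01857187 -0.11597971]
 [ 0.11573333 -0.01383628 -0.99318395]]
[[481.52587856   0.         259.44994781]
 [  0.         481.52587856 183.01744151]
 [  0.           0.           1.        ]] [-0.02017956 -0.65929939  0.81977003] [[ 0.73245494 -0.68076044 -0.00865912]
 [-0.44237822 -0.466226   -0.76611672]
 [ 0.51750485  0.56497659 -0.64264313]]
{'time': 0.1, 'joints': array([ 1.12470681e+00,  3.81123949e-01,  1.29810111e+00,  1.13503247e-05,
        1.46361851e+00, -2.15301377e-01]), 'qd': array([ 0.00025202, -0.00248993, -0.00486488,  0.0013669 ,  0.00085662,
        0.0019186 ]), 'joint_efforts': array([ 3.29518589e-03, -4.38649392e+01, -2.24911916e+01,  7.14921090e-02,
        3.41562554e-02, -5.66082792e-05]), 'tool_pos': array([0.12570673, 0.53520184, 0.23823031]), 'tool_rot': array([ 1.15138732e-01,  9.93349224e-01, -5.89738295e-04, -2.08423836e-04]), 'wrist_force': array([ 0.46998566, -1.56372873, -0.10552257]), 'wrist_torque': array([-0.02611492, -0.06351451,  0.01327866]), 'grasp_force': 0.0, 'gripper_width': 0.08833786650918905}
```

View pics/top0.png

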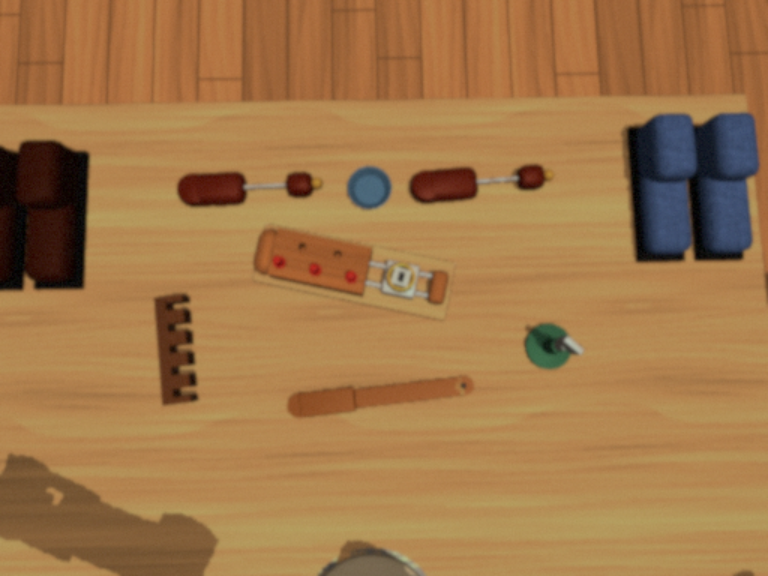

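View pics/side0.png

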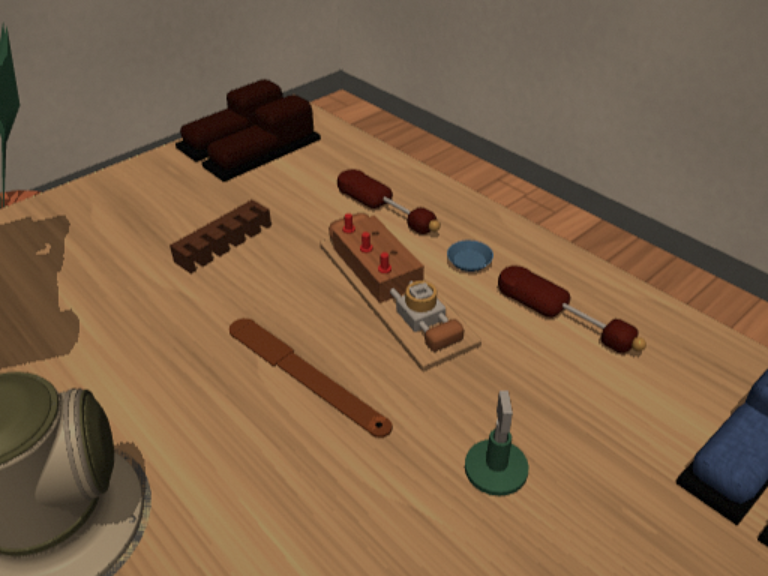

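Top view: three plugs at about (279,262), (315,269) and (351,276), rack at (177,350), cylinder at (401,278), and key and cup at (550,345), all in 1.5x pixels. The dish and shoe trees are farther out, and the shoehorn is nearer the base.

Run:
```python
from h import *
p=np.load("pics/top0.npz")["p"]
def crop(x0,y0,w,h,f):
    return cv2.resize(p[y0:y0+h,x0:x0+w],None,fx=f,fy=f,interpolation=cv2.INTER_CUBIC)
a=crop(160,140,150,80,5); b=crop(95,190,60,90,5)
b2=crop(340,205,60,50,5)
cv2.imwrite("pics/c1.png",a)
c=np.zeros((450,620,3),np.uint8);c[:450,:300]=b;c[:250,310:610]=b2;cv2.imwrite("pics/c2.png",c)
hsv=cv2.cvtColor(p,cv2.COLOR_BGR2HSV)
m=(((hsv[...,0]<5)|(hsv[...,0]>174))&(hsv[...,1]>190)&(hsv[...,2]>120)).astype(np.uint8)
for i,s in enumerate(zip(*[x for x in cv2.connectedComponentsWithStats(m)[2:]])):
    if 8<s[0][4]<200: print(s[1],s[0],world("top",*s[1],z=.092))
```

```text
[185.48648649 174.32432432] [182 171   8   7  37] [0.61953822 0.14325932 0.092     ]
[209.64864865 179.40540541] [207 176   7   7  37] [0.60535214 0.08198849 0.092     ]
[233.41176471 184.32352941] [231 181   6   7  34] [0.59162635 0.02182806 0.092     ]
```

View pics/c1.png

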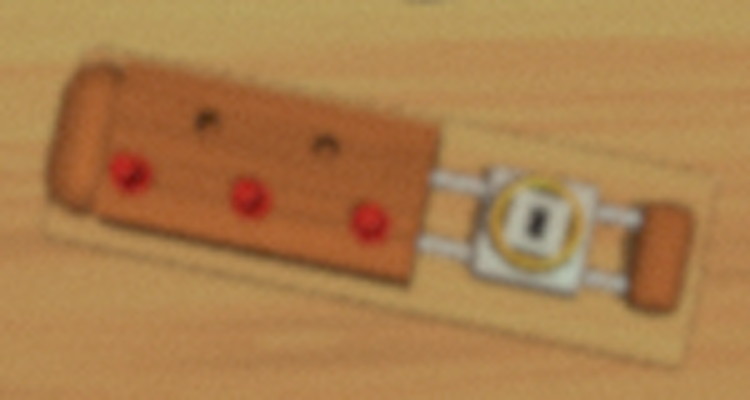

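View pics/c2.png

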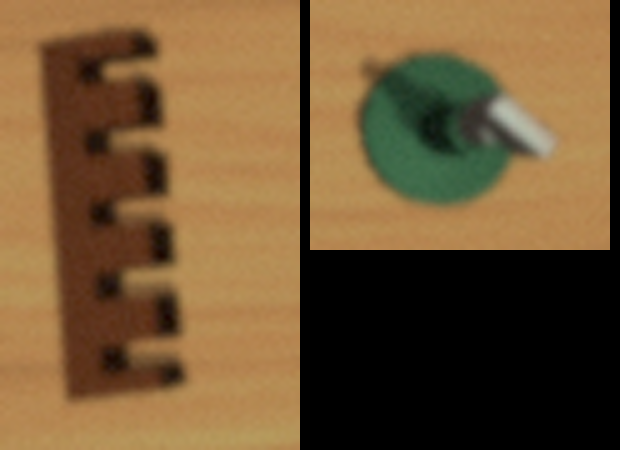

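Crop 1: three plugs occupy the near-side bores at local y 128, 64 and 0, the other two bores are empty, and the key slot lies nearly along world x. Crop 2: rack with all five notches opening toward world -y, and the key leaning outward by perspective in its cup. Next I'll measure with depth and both cameras.

Run:
```python
from h import *
from scipy.optimize import least_squares
im={n:np.load(f"pics/{n}0.npz") for n in("top","side")}
def cloud(n):
    d=im[n]["d"];v,u=np.nonzero(d>0);c=cams.get_calibration(n);K=np.array(c["mtx"]);E=np.array(c["extrinsics"])
    r=np.linalg.inv(K)@np.stack([u,v,np.ones_like(u)]);P=(r*d[v,u])-E[:3,3:]
    return (E[:3,:3].T@P).T
for n in im:
    C=cloud(n)
    def box(x0,x1,y0,y1,z0,z1): 
        return C[(C[:,0]>x0)&(C[:,0]<x1)&(C[:,1]>y0)&(C[:,1]<y1)&(C[:,2]>z0)&(C[:,2]<z1)]
    k=box(.35,.6,-.45,-.2,.09,.16);print(n,"key",len(k),k.min(0),k.max(0))
    t=k[k[:,2]>k[:,2].max()-.012];print(" top",len(t),np.round(t.mean(0),4),cv2.minAreaRect(t[:,:2].astype(np.float32)))
    f=box(.35,.6,-.45,-.2,.004,.016);print(" foot",cv2.minEnclosingCircle(f[:,:2].astype(np.float32)))
    r=box(.3,.6,.2,.4,.035,.045);print(" rack",len(r),np.median(r[:,2]),cv2.minAreaRect(r[:,:2].astype(np.float32)))
    b=box(.5,.7,-.15,.25,.004,.012); print(" plinth",len(b),cv2.minAreaRect(b[:,:2].astype(np.float32)))
    table=box(.2,.3,-.2,.0,-.02,.02);print(" table",np.median(table[:,2]))
    p=im[n]["p"];hsv=cv2.cvtColor(p,cv2.COLOR_BGR2HSV)
    m=(((hsv[...,0]<5)|(hsv[...,0]>174))&(hsv[...,1]>190)&(hsv[...,2]>110)).astype(np.uint8)
    _,_,st,ce=cv2.connectedComponentsWithStats(m)
    print([(np.round(c,2).tolist(),s.tolist()) for c,s in zip(ce,st) if 8<s[4]<400])
    tb=box(.5,.72,-.05,.2,.056,.064);print(" toe",len(tb),np.median(tb[:,2]),cv2.minAreaRect(tb[:,:2].astype(np.float32)))
p=im["side"]["p"]
def crop(x0,y0,w,h,f): return cv2.resize(p[y0:y0+h,x0:x0+w],None,fx=f,fy=f,interpolation=cv2.INTER_CUBIC)
c=np.zeros((590,780,3),np.uint8)
c[:300,:350]=crop(210,135,70,60,5);c[:300,360:760]=crop(255,180,80,60,5);c[310:590,:350]=crop(110,130,70,56,5);c[310:590,360:660]=crop(300,260,60,56,5)
cv2.imwrite("pics/c3.png",c)
```

```text
top key 142 [ 0.45635542 -0.34946849  0.09025484] [ 0.48533822 -0.31679301  0.14298386]
 top 88 [ 0.4701 -0.332   0.1387] ((0.4698057770729065, -0.33319881558418274), (0.03590432181954384, 0.012518106028437614), 48.21953582763672)
 foot ((0.4741477072238922, -0.3234800398349762), 0.16998237371444702)
 rack 1122 0.04115096800846432 ((0.47779321670532227, 0.3376818299293518), (0.18983881175518036, 0.05179586634039879), 5.662539482116699)
 plinth 546 ((0.5999775528907776, 0.04998132586479187), (0.39975443482398987, 0.1995275318622589), 89.94694519042969)
 table 0.001420736830071163
[([185.55, 174.4], [182, 171, 8, 7, 40]), ([209.65, 179.41], [207, 176, 7, 7, 37]), ([233.41, 184.32], [231, 181, 6, 7, 34])]
 toe 1965 0.06126708464019443 ((0.6246644854545593, 0.06824570894241333), (0.24460169672966003, 0.08541467785835266), 77.04788208007812)
side key 246 [ 0.45095409 -0.34936971  0.09053587] [ 0.4809004  -0.31633623  0.14068141]
 top 127 [ 0.4654 -0.3338  0.1363] ((0.4670800268650055, -0.3326553404331207), (0.036401815712451935, 0.012197545729577541), 49.17681884765625)
 foot ((0.46179255843162537, -0.31594234704971313), 0.15594592690467834)
 rack 705 0.03931375859285443 ((0.4767032265663147, 0.3385687470436096), (0.19262751936912537, 0.05936229228973389), 5.348235607147217)
 plinth 259 ((0.6003820896148682, 0.037002816796302795), (0.37603533267974854, 0.18089354038238525), 88.7019271850586)
 table -0.0005460044087904709
[([231.64, 143.91], [230, 143, 4, 3, 11]), ([232.57, 152.67], [229, 150, 8, 5, 21]), ([243.2, 156.2], [241, 155, 5, 4, 15]), ([243.64, 165.45], [240, 163, 8, 5, 22]), ([255.88, 169.59], [254, 168, 5, 4, 17]), ([255.89, 179.22], [252, 177, 9, 5, 27])]
 toe 1280 0.059501701933032565 ((0.6222394704818726, 0.06516482681035995), (0.24477514624595642, 0.08780240267515182), 76.45443725585938)
```

View pics/c3.png

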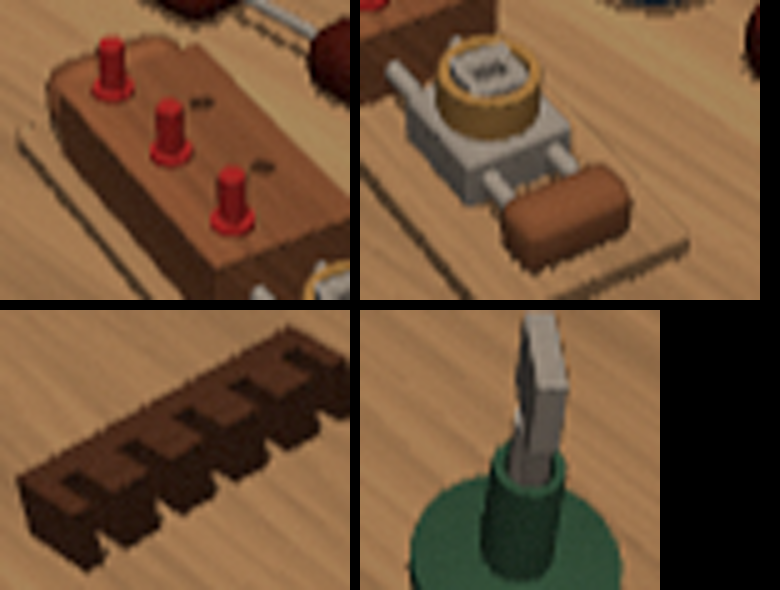

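The depth agrees with the known sizes: rack 190x52, key grip 36x12, toe 85 wide at z 61. Now the precise plug, cylinder, slot and cup positions.

```bash
cat >> h.py <<'E'
def cloud(n,d):
    v,u=np.nonzero(d>0);c=cams.get_calibration(n);K=np.array(c["mtx"]);E=np.array(c["extrinsics"])
    r=np.linalg.inv(K)@np.stack([u,v,np.ones_like(u)]);P=(r*d[v,u])-E[:3,3:]
    return (E[:3,:3].T@P).T
def box(C,c,r,z0,z1):
    return C[(np.hypot(C[:,0]-c[0],C[:,1]-c[1])<r)&(C[:,2]>z0)&(C[:,2]<z1)]
def rect(P):
    return cv2.minAreaRect(P[:,:2].astype(np.float32))
def circ(P,rad):
    from scipy.optimize import least_squares
    return least_squares(lambda c:np.maximum(np.hypot(P[:,0]-c[0],P[:,1]-c[1])-rad,0)+1e-3*(P[:,:2].mean(0)-c).sum(),P[:,:2].mean(0)).x
def plan(p,yaw=None):
    """tool-frame shift to put TCP at p (m -> jog units), turn so tool y has world direction yaw (deg)"""
    s=bot.read_state();Rt=R.from_quat(s["tool_rot"]);d=Rt.inv().apply(np.array(p)-s["tool_pos"])/.8
    out=[np.round(d,4).tolist()]
    if yaw is not None:
        a=np.radians(yaw);y=np.array([np.cos(a),np.sin(a),0]);z=np.array([0,0,-1]);best=None
        for sg in(1,-1):
            T=R.from_matrix(np.stack([np.cross(sg*y,z),sg*y,z],1));rv=(Rt.inv()*T).as_rotvec()/(np.pi/2)
            if best is None or np.linalg.norm(rv)<np.linalg.norm(best):best=rv
        out.append(np.round(best,4).tolist())
    return out
E
python3 - <<'E'
from h import *
for n in("top","side"):
    C=cloud(n,np.load(f"pics/{n}0.npz")["d"])
    for g in((.62,.143),(.605,.082),(.592,.022)):
        P=box(C,g,.02,.085,.1);e=P[:,:2];print(n,"plug",len(P),np.round((e.min(0)+e.max(0))/2,4),np.ptp(e,0),P[:,2].max())
    P=box(C,(.594,-.066),.035,.065,.08);print(" cyl",len(P),cv2.minEnclosingCircle(P[:,:2].astype(np.float32)),np.median(P[:,2]))
    P=box(C,(.468,-.325),.09,.005,.03);print(" foot",len(P),cv2.minEnclosingCircle(P[:,:2].astype(np.float32)),np.median(P[:,2]))
    P=box(C,(.468,-.328),.03,.062,.076);print(" rim",len(P),rect(P))
p=np.load("pics/top0.npz")["p"];crop=cv2.resize(p[170:202,250:285],None,fx=16,fy=16,interpolation=cv2.INTER_CUBIC)
cv2.imwrite("pics/c4.png",crop)
E
```

```text
top plug 27 [0.6242 0.1462] [0.01317112 0.01204883] 0.09845461943745011
top plug 24 [0.6087 0.0847] [0.01068474 0.01262112] 0.09656249388126242
top plug 23 [0.595  0.0228] [0.01068806 0.01034969] 0.09630676250293897
 cyl 242 ((0.5940243005752563, -0.06470546871423721), 0.025003617629408836) 0.07136734659998209
 foot 659 ((0.46780145168304443, -0.32459890842437744), 0.0895061120390892) 0.013038835392287978
 rim 48 ((0.46731799840927124, -0.3289264440536499), (0.02703988552093506, 0.01823197305202484), 34.556114196777344)
side plug 23 [0.6213 0.1452] [0.01256546 0.01202816] 0.09442017218908656
side plug 23 [0.6074 0.0847] [0.01381082 0.0128124 ] 0.09416199902243488
side plug 23 [0.594  0.0218] [0.01256106 0.0140849 ] 0.0940524274188329
 cyl 229 ((0.5903820395469666, -0.06386157870292664), 0.02600775845348835) 0.06889428339874966
 foot 997 ((0.4681237041950226, -0.3318900167942047), 0.043401479721069336) 0.011177812996744156
 rim 122 ((0.46414169669151306, -0.3340728282928467), (0.022068331018090248, 0.027898527681827545), 29.98014259338379)
```

View pics/c4.png

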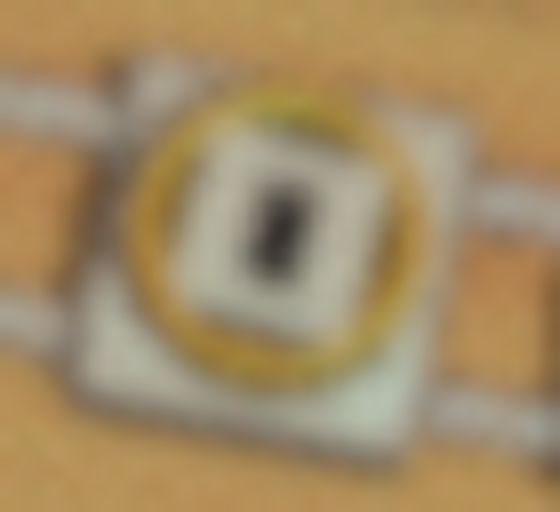

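Plugs (mean of both cameras): A (.623,.146), B (.608,.085), C (.5945,.022). They are 126.6 mm apart against a nominal 128, so the measurement is consistent. Slot angle is about -13° and the key grip axis about 49°. Now plan the first pick.

Run:
```python
from h import *
for x,y in((90,70),(95,143),(102,213),(108,286),(114,358),(40,45),(70,400)): print(np.round(world("top",95+(x+.5)/5-.5,190+(y+.5)/5-.5,z=.0414),4))
for x,y in((295,352),(242,383),(185,414),(135,446),(77,484)): print("s",np.round(world("side",110+(x+.5)/5-.5,130+(y-310+.5)/5-.5,z=.0395),4))
print(plan((.6228,.1457,.16)))
```

```text
[0.5531 0.3446 0.0414]
[0.5143 0.3411 0.0414]
[0.4775 0.3365 0.0414]
[0.4394 0.3325 0.0414]
[0.4022 0.3286 0.0414]
[0.5669 0.3714 0.0414]
[0.3812 0.3508 0.0414]
s [0.5563 0.3507 0.0395]
s [0.5173 0.3459 0.0395]
s [0.4779 0.3428 0.0395]
s [0.4421 0.3364 0.0395]
s [0.4016 0.3286 0.0395]
[[-0.7163, -0.3317, 0.098]]
```

```bash
python3 -m jog '[[-0.05,-0.023,0,0,0,0,0.5],[-0.1,-0.046,0,0,0,0,0.5],[-0.15,-0.069,0,0,0,0,0.5],[-0.2,-0.092,0,0,0,0,0.5],[-0.25,-0.115,0,0,0,0,0.5],[-0.3,-0.139,0,0,0,0,0.5],[-0.33,-0.152,0,0,0,0,0.5],[-0.36,-0.166,0,0,0,0,0.5]]' 15; python3 -m jog '[[-0.045,-0.021,0,0,0,0,0.5],[-0.09,-0.042,0,0,0,0,0.5],[-0.135,-0.063,0,0,0,0,0.5],[-0.18,-0.084,0,0,0,0,0.5],[-0.225,-0.105,0,0,0,0,0.5],[-0.27,-0.126,0.02,0,0,0,0.5],[-0.31,-0.145,0.05,0,0,0,0.5],[-0.355,-0.166,0.08,0,0,0,0.5]]'; python3 -c "
from h import *
print(plan((.6228,.1457,.0665)))"
```

```text
time: 0.77
tool_pos: [0.3781, 0.3379, 0.2385]
tool_rot: [0.116, 0.993, -0.0, 0.0]
wrist_force: [-0.9, 1.0, 0.1]
gripper_width: 0.0442
grasp_force: 0.0
time: 1.43
tool_pos: [0.6184, 0.1482, 0.1773]
tool_rot: [0.115, 0.993, 0.0, 0.0]
wrist_force: [-0.3, 0.3, -0.1]
gripper_width: 0.0442
grasp_force: 0.0
[[-0.0061, -0.0018, 0.1386]]
```

```bash
python3 -m jog '[[-0.006,-0.002,0,0,0,0,0.5],[-0.006,-0.002,0.04,0,0,0,0.5],[-0.006,-0.002,0.08,0,0,0,0.5],[-0.006,-0.002,0.11,0,0,0,0.5],[-0.006,-0.002,0.128,0,0,0,0.5],[-0.006,-0.002,0.138,0,0,0,0.5],[-0.006,-0.002,0.138,0,0,0,0.5],[-0.006,-0.002,0.138,0,0,0,0.5]]'; python3 -c "
from h import *
print(plan((.6228,.1457,.0665)))
p,d=snap('top');q,e=snap('side')
cv2.imwrite('pics/a.png',np.hstack([cv2.resize(p[145:205,150:230],None,fx=5,fy=5),cv2.resize(q[110:170,200:280],None,fx=5,fy=5)]))"
```

```text
time: 2.1
tool_pos: [0.6217, 0.1473, 0.0687]
tool_rot: [0.115, 0.993, 0.0, 0.0]
wrist_force: [-0.3, -0.3, 0.7]
gripper_width: 0.0442
grasp_force: 0.0
[[-0.0018, -0.0016, 0.0027]]
```

View pics/a.png

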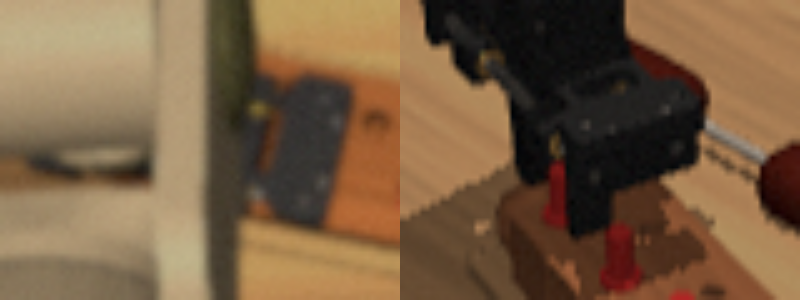

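The side picture shows the fingers straddling plug A with its head between them, and plug B clear of the right finger. Close, then lift.

```bash
python3 -m jog '[[-0.002,-0.0015,0.0025,0,0,0,0.5],[-0.002,-0.0015,0.0025,0,0,0,0],[-0.002,-0.0015,0.0025,0,0,0,0],[-0.002,-0.0015,0.0025,0,0,0,0],[-0.002,-0.0015,0.0025,0,0,0,0],[-0.002,-0.0015,0.0025,0,0,0,0]]' 20;  python3 -m jog '[[0,0,-0.01,0,0,0,0],[0,0,-0.02,0,0,0,0],[0,0,-0.035,0,0,0,0],[0,0,-0.05,0,0,0,0],[0,0,-0.075,0,0,0,0],[0,0,-0.1,0,0,0,0]]'; python3 -c "
from h import *
print(plan((.5539,.3348,.12),97))"
```

```text
time: 2.7
tool_pos: [0.6231, 0.1461, 0.0664]
tool_rot: [0.115, 0.993, 0.001, 0.001]
wrist_force: [1.3, 4.8, -1.3]
gripper_width: 0.0132
grasp_force: 20.2
time: 3.2
tool_pos: [0.6225, 0.1453, 0.1469]
tool_rot: [0.115, 0.993, -0.0, -0.0]
wrist_force: [0.1, 0.1, -0.5]
gripper_width: 0.0131
grasp_force: 20.0
[[0.1376, 0.2111, 0.0335], [-0.0004, -0.0006, -0.2247]]
```

```bash
python3 -m jog '[[0.023,0.035,0,0,0,0,0],[0.046,0.07,0,0,0,0,0],[0.069,0.105,0,0,0,0,0],[0.092,0.14,0,0,0,0,0],[0.115,0.175,0.01,0,0,0,0],[0.138,0.211,0.03,0,0,0,0],[0.138,0.211,0.033,0,0,0,0],[0.138,0.211,0.033,0,0,0,0]]'; python3 -c "
from h import *
print(plan((.5539,.3348,.084)))
p,d=snap('top');q,e=snap('side');np.savez('pics/b.npz',e=e,q=q,d=d,p=p)
C=cloud('side',e);P=box(C,(.554,.335),.03,.05,.1)
hsv=cv2.cvtColor(q,cv2.COLOR_BGR2HSV)
m=(((hsv[...,0]<5)|(hsv[...,0]>174))&(hsv[...,1]>150)&(hsv[...,2]>70)).astype(np.uint8)
_,_,st,ce=cv2.connectedComponentsWithStats(m);print(st[(st[:,4]>6)&(st[:,4]<400)].tolist())
print(proj('side',(.5539,.3348,.1)),proj('side',(.5539,.3348,.04)))
cv2.imwrite('pics/b.png',np.hstack([cv2.resize(p[170:290,60:160],None,fx=4,fy=4),cv2.resize(q[60:180,90:190],None,fx=4,fy=4)]))"
```

```text
time: 3.87
tool_pos: [0.5528, 0.336, 0.1188]
tool_rot: [0.114, 0.994, -0.001, -0.001]
wrist_force: [-0.1, -0.4, 0.1]
gripper_width: 0.0129
grasp_force: 20.0
[[-0.0017, -0.0011, 0.0435]]
[[227, 118, 9, 4, 15], [237, 121, 16, 11, 56], [278, 141, 6, 6, 20], [240, 155, 8, 13, 76], [252, 168, 9, 14, 85], [337, 183, 34, 20, 154], [410, 217, 10, 9, 32]]
[168.33211898 122.51820158] [171.09974934 140.51073345]
```

View pics/b.png

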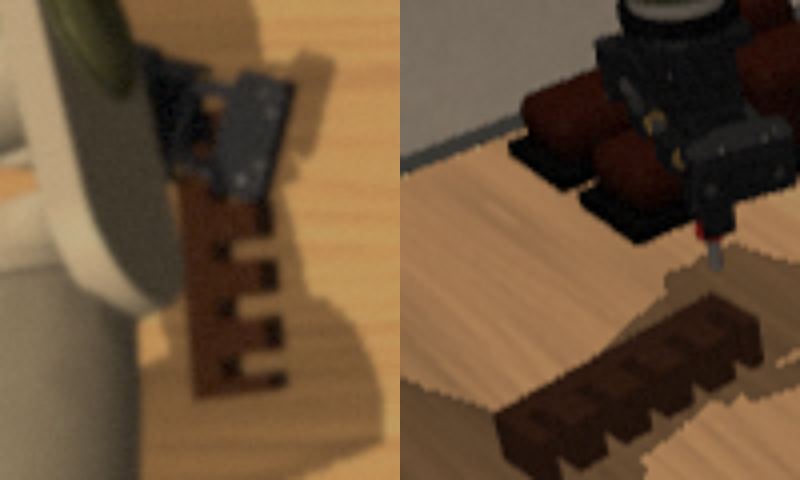

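Side picture: the plug hangs straight, tip at about side pixel (168.6,127), which matches the predicted notch column of 169. Descend.

```bash
python3 -m jog '[[-0.0015,-0.001,0.02,0,0,0,0],[-0.0015,-0.001,0.035,0,0,0,0],[-0.0015,-0.001,0.045,0,0,0,0],[-0.0015,-0.001,0.05,0,0,0,0],[-0.0015,-0.001,0.055,0,0,0,0],[-0.0015,-0.001,0.06,0,0,0,0],[-0.0015,-0.001,0.06,0,0,0,0],[-0.0015,-0.001,0.06,0,0,0,0]]'; python3 -c "
from h import *
print(plan((.5539,.3348,.047)))
"
```

```text
time: 4.63
tool_pos: [0.5551, 0.334, 0.0719]
tool_rot: [0.115, 0.993, 0.0, 0.0]
wrist_force: [-0.2, -0.2, -0.4]
gripper_width: 0.0132
grasp_force: 20.0
[[0.0017, 0.0006, 0.0311]]
```

```bash
python3 -m jog '[[0.001,0,0.005,0,0,0,0],[0.001,0,0.01,0,0,0,0],[0.001,0,0.015,0,0,0,0],[0.001,0,0.02,0,0,0,0],[0.001,0,0.025,0,0,0,0],[0.001,0,0.03,0,0,0,0],[0.001,0,0.03,0,0,0,0],[0.001,0,0.03,0,0,0,0]]'; python3 -c "
from h import *
print(bot.read_state()['wrist_torque'])
"
```

```text
time: 5.3
tool_pos: [0.5541, 0.3342, 0.0473]
tool_rot: [0.115, 0.993, -0.0, -0.0]
wrist_force: [-0.9, 0.6, -0.3]
gripper_width: 0.0131
grasp_force: 20.0
[ 0.04625476 -0.01465771  0.00085551]
```

```bash
python3 -m jog '[[0,0,0.001,0,0,0,0.4],[0,0,0.001,0,0,0,0.4],[0,0,0.001,0,0,0,0.4],[0,0,-0.02,0,0,0,0.4],[0,0,-0.06,0,0,0,0.4],[0,0,-0.1,0,0,0,0.4],[0,0,-0.13,0,0,0,0.4]]'; python3 -c "
from h import *
print(plan((.6081,.0847,.16)))
q,e=snap('side');cv2.imwrite('pics/c.png',cv2.resize(q[100:180,90:190],None,fx=4,fy=4))
"
```

```text
time: 5.88
tool_pos: [0.5545, 0.3344, 0.1544]
tool_rot: [0.115, 0.993, 0.001, 0.001]
wrist_force: [0.3, -0.8, 0.5]
gripper_width: 0.0353
grasp_force: 0.0
[[-0.1366, -0.2885, -0.0071]]
```

View pics/c.png

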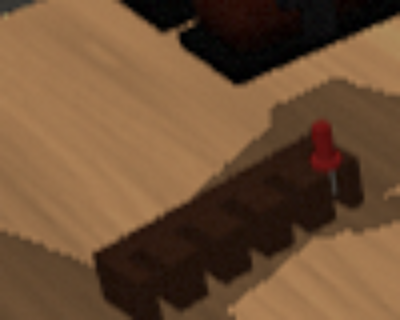

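Plug A hangs upright in the end notch, head at about side pixel (170,134), with its shank visible in the notch. On to plug B.

```bash
python3 -m jog '[[-0.02,-0.04,-0.01,0,0,0,0.4],[-0.04,-0.085,-0.01,0,0,0,0.4],[-0.06,-0.13,-0.01,0,0,0,0.4],[-0.08,-0.17,-0.01,0,0,0,0.4],[-0.1,-0.21,-0.01,0,0,0,0.4],[-0.12,-0.25,-0.01,0,0,0,0.4],[-0.137,-0.289,-0.01,0,0,0,0.4],[-0.137,-0.289,-0.01,0,0,0,0.4]]'; python3 -c "
from h import *
print(plan((.6081,.0847,.0665)))
"
```

```text
time: 6.6
tool_pos: [0.609, 0.0786, 0.1594]
tool_rot: [0.118, 0.993, -0.001, 0.0]
wrist_force: [0.1, -0.4, -0.7]
gripper_width: 0.0351
grasp_force: 0.0
[[0.003, 0.0072, 0.1161]]
```

```bash
python3 -m jog '[[0,0,0,0,0,0,0.4],[0,0,0,0,0,0,0.4],[0,0,0,0,0,0,0.4]]'; python3 -c "
from h import *
print(plan((.6081,.0847,.0665)))
"
```

```text
time: 6.85
tool_pos: [0.6076, 0.0854, 0.1596]
tool_rot: [0.114, 0.993, 0.0, -0.0]
wrist_force: [0.6, 0.4, 0.1]
gripper_width: 0.0352
grasp_force: 0.0
[[-0.0008, -0.0007, 0.1164]]
```

```bash
python3 -m jog '[[-0.001,-0.001,0.03,0,0,0,0.4],[-0.001,-0.001,0.06,0,0,0,0.4],[-0.001,-0.001,0.085,0,0,0,0.4],[-0.001,-0.001,0.105,0,0,0,0.4],[-0.001,-0.001,0.116,0,0,0,0.4],[-0.001,-0.001,0.116,0,0,0,0.4],[-0.001,-0.001,0.116,0,0,0,0.4]]';python3 -m jog '[[0,0,0,0,0,0,0],[0,0,0,0,0,0,0],[0,0,0,0,0,0,0],[0,0,0,0,0,0,0]]';  python3 -m jog '[[0,0,-0.01,0,0,0,0],[0,0,-0.02,0,0,0,0],[0,0,-0.035,0,0,0,0],[0,0,-0.05,0,0,0,0],[0,0,-0.075,0,0,0,0],[0,0,-0.1,0,0,0,0]]'; python3 -c "
from h import *
print(plan((.4783,.3275,.12)))"
```

```text
time: 7.43
tool_pos: [0.6086, 0.0839, 0.0672]
tool_rot: [0.115, 0.993, 0.0, 0.0]
wrist_force: [-0.0, 0.2, 0.6]
gripper_width: 0.0353
grasp_force: 0.0
time: 7.77
tool_pos: [0.6091, 0.0839, 0.0679]
tool_rot: [0.115, 0.993, 0.001, 0.001]
wrist_force: [-0.6, 3.9, 1.3]
gripper_width: 0.0133
grasp_force: 20.0
time: 8.27
tool_pos: [0.6082, 0.0828, 0.148]
tool_rot: [0.115, 0.993, -0.0, -0.0]
wrist_force: [-0.2, 0.1, -0.0]
gripper_width: 0.0135
grasp_force: 20.0
[[0.228, 0.2607, 0.0349]]
```

```bash
python3 -m jog '[[0.03,0.035,0,0,0,0,0],[0.065,0.075,0,0,0,0,0],[0.1,0.115,0,0,0,0,0],[0.135,0.155,0,0,0,0,0],[0.17,0.195,0,0,0,0,0],[0.205,0.235,0.01,0,0,0,0],[0.222,0.254,0.03,0,0,0,0],[0.228,0.261,0.035,0,0,0,0]]';  python3 -m jog '[[0,0,0,0,0,0,0],[0,0,0,0,0,0,0],[0,0,0,0,0,0,0]]'; python3 -c "
from h import *
print(plan((.4783,.3275,.072)))"
```

```text
time: 8.93
tool_pos: [0.4759, 0.3305, 0.1178]
tool_rot: [0.113, 0.994, -0.001, -0.001]
wrist_force: [0.7, 0.1, -0.9]
gripper_width: 0.0136
grasp_force: 20.0
time: 9.18
tool_pos: [0.48, 0.327, 0.1197]
tool_rot: [0.116, 0.993, 0.0, 0.001]
wrist_force: [0.3, -0.4, -0.2]
gripper_width: 0.0131
grasp_force: 20.0
[[0.0023, 0.0001, 0.0596]]
```

```bash
python3 -m jog '[[0.001,0,0.02,0,0,0,0],[0.001,0,0.035,0,0,0,0],[0.001,0,0.045,0,0,0,0],[0.001,0,0.05,0,0,0,0],[0.001,0,0.055,0,0,0,0],[0.001,0,0.06,0,0,0,0],[0.001,0,0.06,0,0,0,0],[0.001,0,0.06,0,0,0,0]]'; python3 -c "
from h import *
print(plan((.4783,.3275,.048)))
"
```

```text
time: 9.85
tool_pos: [0.4781, 0.3283, 0.071]
tool_rot: [0.115, 0.993, 0.0, 0.0]
wrist_force: [-0.3, -0.6, 0.2]
gripper_width: 0.0131
grasp_force: 20.0
[[-0.0004, -0.0009, 0.0287]]
```

```bash
python3 -m jog '[[0,0,0.005,0,0,0,0],[0,0,0.01,0,0,0,0],[0,0,0.015,0,0,0,0],[0,0,0.02,0,0,0,0],[0,0,0.025,0,0,0,0],[0,0,0.029,0,0,0,0],[0,0,0.029,0,0,0,0],[0,0,0.029,0,0,0,0]]'; python3 -m jog '[[0,0,0,0,0,0,0.4],[0,0,0,0,0,0,0.4],[0,0,0,0,0,0,0.4],[0,0,-0.02,0,0,0,0.4],[0,0,-0.06,0,0,0,0.4],[0,0,-0.1,0,0,0,0.4],[0,0,-0.13,0,0,0,0.4]]'; python3 -m jog '[[0,0,0,0,0,0,0.4],[0,0,0,0,0,0,0.4]]';python3 -c "
from h import *
print(plan((.5945,.0223,.16)))
"
```

```text
time: 10.52
tool_pos: [0.4779, 0.3284, 0.0476]
tool_rot: [0.115, 0.993, 0.0, 0.0]
wrist_force: [-1.3, -0.5, 1.8]
gripper_width: 0.013
grasp_force: 20.0
time: 11.1
tool_pos: [0.4783, 0.3284, 0.1538]
tool_rot: [0.115, 0.993, 0.0, 0.001]
wrist_force: [0.8, -0.8, -0.5]
gripper_width: 0.0352
grasp_force: 0.0
time: 11.27
tool_pos: [0.4782, 0.3284, 0.1524]
tool_rot: [0.115, 0.993, 0.001, 0.001]
wrist_force: [-0.3, 0.6, -0.7]
gripper_width: 0.0354
grasp_force: 0.0
[[-0.229, -0.3392, -0.0095]]
```

```bash
python3 -m jog '[[-0.027,-0.04,-0.01,0,0,0,0.4],[-0.054,-0.08,-0.01,0,0,0,0.4],[-0.081,-0.12,-0.01,0,0,0,0.4],[-0.108,-0.16,-0.01,0,0,0,0.4],[-0.135,-0.2,-0.01,0,0,0,0.4],[-0.162,-0.24,-0.01,0,0,0,0.4],[-0.189,-0.28,-0.01,0,0,0,0.4],[-0.21,-0.311,-0.01,0,0,0,0.4]]'; python3 -m jog '[[-0.01,-0.015,0,0,0,0,0.4],[-0.019,-0.028,0,0,0,0,0.4],[-0.019,-0.028,0,0,0,0,0.4],[-0.019,-0.028,0,0,0,0,0.4],[-0.019,-0.028,0,0,0,0,0.4]]';python3 -c "
from h import *
print(plan((.5945,.0223,.067)))
"
```

```text
time: 11.93
tool_pos: [0.5847, 0.0449, 0.1577]
tool_rot: [0.116, 0.993, -0.0, -0.001]
wrist_force: [0.1, 0.5, 0.1]
gripper_width: 0.0351
grasp_force: 0.0
time: 12.35
tool_pos: [0.5937, 0.0238, 0.1593]
tool_rot: [0.114, 0.993, 0.0, -0.0]
wrist_force: [-0.4, 0.4, -0.1]
gripper_width: 0.0353
grasp_force: 0.0
[[-0.0015, -0.0017, 0.1154]]
```

```bash
python3 -m jog '[[-0.001,-0.001,0.03,0,0,0,0.4],[-0.001,-0.001,0.06,0,0,0,0.4],[-0.001,-0.001,0.085,0,0,0,0.4],[-0.001,-0.001,0.105,0,0,0,0.4],[-0.001,-0.001,0.1155,0,0,0,0.4],[-0.001,-0.001,0.1155,0,0,0,0.4],[-0.001,-0.001,0.1155,0,0,0,0.4]]';python3 -m jog '[[0,0,0,0,0,0,0],[0,0,0,0,0,0,0],[0,0,0,0,0,0,0],[0,0,0,0,0,0,0]]';  python3 -m jog '[[0,0,-0.01,0,0,0,0],[0,0,-0.02,0,0,0,0],[0,0,-0.035,0,0,0,0],[0,0,-0.05,0,0,0,0],[0,0,-0.075,0,0,0,0],[0,0,-0.1,0,0,0,0],[0,0,-0.1,0,0,0,0]]'; python3 -c "
from h import *
print(plan((.4026,.3203,.12)))"
```

```text
time: 12.93
tool_pos: [0.5949, 0.0222, 0.0677]
tool_rot: [0.115, 0.993, 0.0, 0.0]
wrist_force: [1.1, 0.2, 0.3]
gripper_width: 0.0358
grasp_force: 0.0
time: 13.27
tool_pos: [0.5952, 0.0216, 0.068]
tool_rot: [0.115, 0.993, 0.0, 0.001]
wrist_force: [0.4, 0.7, 2.1]
gripper_width: 0.0133
grasp_force: 20.0
time: 13.85
tool_pos: [0.5963, 0.021, 0.1518]
tool_rot: [0.115, 0.993, -0.0, 0.004]
wrist_force: [0.4, -0.6, -0.6]
gripper_width: 0.0133
grasp_force: 20.0
[[0.3216, 0.3088, 0.0374]]
```

```bash
python3 -m jog '[[0.035,0.034,0,0,0,0,0],[0.07,0.068,0,0,0,0,0],[0.105,0.102,0,0,0,0,0],[0.14,0.136,0,0,0,0,0],[0.175,0.17,0,0,0,0,0],[0.21,0.204,0,0,0,0,0],[0.245,0.238,0,0,0,0,0],[0.28,0.272,0,0,0,0,0]]';  python3 -m jog '[[0.025,0.024,0.02,0,0,0,0],[0.04,0.037,0.035,0,0,0,0],[0.04,0.037,0.035,0,0,0,0],[0.04,0.037,0.035,0,0,0,0],[0.04,0.037,0.035,0,0,0,0]]'; python3 -c "
from h import *
print(plan((.4026,.3203,.072)))"
```

```text
time: 14.52
tool_pos: [0.4252, 0.2856, 0.1472]
tool_rot: [0.115, 0.993, -0.0, 0.0]
wrist_force: [1.8, 1.0, 0.1]
gripper_width: 0.0133
grasp_force: 20.0
time: 14.93
tool_pos: [0.4029, 0.3201, 0.1196]
tool_rot: [0.115, 0.993, 0.0, 0.0]
wrist_force: [-0.8, -0.3, 0.9]
gripper_width: 0.0133
grasp_force: 20.0
[[0.0005, 0.0002, 0.0595]]
```

```bash
python3 -m jog '[[0,0,0.02,0,0,0,0],[0,0,0.035,0,0,0,0],[0,0,0.045,0,0,0,0],[0,0,0.05,0,0,0,0],[0,0,0.055,0,0,0,0],[0,0,0.06,0,0,0,0],[0,0,0.06,0,0,0,0],[0,0,0.06,0,0,0,0]]'; python3 -c "
from h import *
print(plan((.4026,.3203,.048)))
"
```

```text
time: 15.6
tool_pos: [0.4024, 0.3206, 0.0714]
tool_rot: [0.115, 0.993, 0.0, 0.0]
wrist_force: [0.2, 0.7, -1.2]
gripper_width: 0.013
grasp_force: 20.0
[[-0.0004, -0.0003, 0.0292]]
```

```bash
python3 -m jog '[[0,0,0.005,0,0,0,0],[0,0,0.01,0,0,0,0],[0,0,0.015,0,0,0,0],[0,0,0.02,0,0,0,0],[0,0,0.025,0,0,0,0],[0,0,0.029,0,0,0,0],[0,0,0.029,0,0,0,0],[0,0,0.029,0,0,0,0]]'; python3 -m jog '[[0,0,0,0,0,0,0.4],[0,0,0,0,0,0,0.4],[0,0,0,0,0,0,0.4],[0,0,-0.02,0,0,0,0.4],[0,0,-0.06,0,0,0,0.4],[0,0,-0.1,0,0,0,0.4],[0,0,-0.14,0,0,0,0.4],[0,0,-0.18,0,0,0,0.4]]'; python3 -m jog '[[0.0,-0.05,-0.03,0,0,0.08,0.4],[0,-0.1,-0.06,0,0,0.155,0.4],[0,-0.15,-0.06,0,0,0.23,0.4],[0,-0.2,-0.06,0,0,0.305,0.4],[0,-0.25,-0.06,0,0,0.38,0.4],[0,-0.3,-0.06,0,0,0.45,0.5],[0,-0.3,-0.06,0,0,0.45,0.5],[0,-0.3,-0.06,0,0,0.45,0.5]]';python3 -c "
from h import *
p,d=snap('top');q,e=snap('side');np.savez('pics/d.npz',e=e,q=q,d=d,p=p)
for n,D in(('top',d),('side',e)):
    C=cloud(n,D);k=box(C,(.468,-.33),.1,.09,.16)
    if len(k):
        t=k[k[:,2]>k[:,2].max()-.012];print(n,len(t),rect(t),k[:,2].max())
s=bot.read_state();print(s['joints'],R.from_quat(s['tool_rot']).as_matrix()[:,1]);print(plan((.4685,-.333,.25)))
cv2.imwrite('pics/d.png',np.hstack([cv2.resize(p[170:290,60:160],None,fx=4,fy=4),cv2.resize(q[90:210,110:210],None,fx=4,fy=4)]))"
```

```text
time: 16.27
tool_pos: [0.4021, 0.3207, 0.0479]
tool_rot: [0.115, 0.993, 0.0, -0.0]
wrist_force: [-0.7, 0.1, 0.2]
gripper_width: 0.0133
grasp_force: 20.0
time: 16.93
tool_pos: [0.4019, 0.3205, 0.1935]
tool_rot: [0.115, 0.993, -0.0, -0.0]
wrist_force: [0.1, -0.3, 0.4]
gripper_width: 0.0352
grasp_force: 0.0
time: 17.6
tool_pos: [0.3472, 0.0854, 0.2402]
tool_rot: [0.454, 0.891, 0.0, 0.0]
wrist_force: [0.7, 0.5, -0.4]
gripper_width: 0.0442
grasp_force: 0.0
top 86 ((0.46980148553848267, -0.3331335186958313), (0.035078614950180054, 0.012012366205453873), 48.68012237548828) 0.1421242519935861
side 124 ((0.46665844321250916, -0.3330194056034088), (0.03569578006863594, 0.012175893411040306), 50.37001037597656) 0.14059384939425976
[-8.78261193e-02  3.41389276e-02  1.75561401e+00  3.62510236e-04
  1.35150906e+00 -7.21966029e-01] [8.05628183e-01 5.92421301e-01 4.81997250e-04]
[[-0.513, -0.1895, -0.0125]]
```

View pics/d.png

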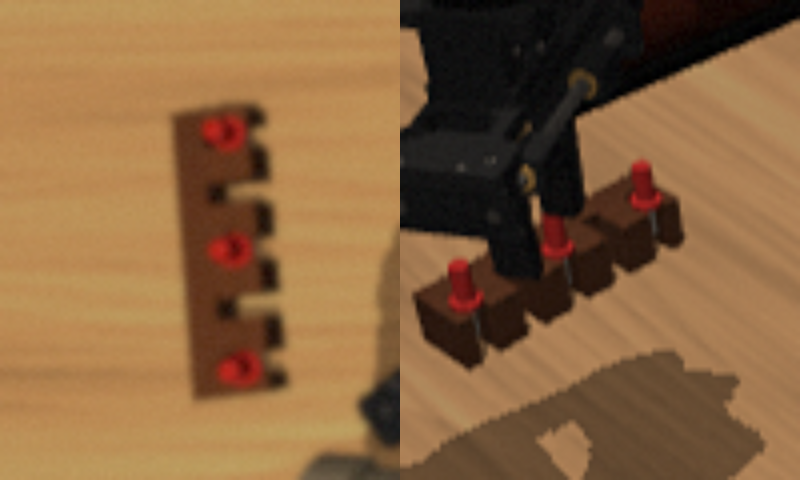

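All three plugs hang upright in notches (rows 131, 250 and 370 of the top crop), and the cup and key have not moved: (.468,-.333), 49°. Now approach the key.

```bash
python3 -m jog '[[-0.04,-0.015,-0.01,0,0,0.07,0.5],[-0.08,-0.03,-0.0125,0,0,0.14,0.5],[-0.12,-0.045,-0.0125,0,0,0.21,0.5],[-0.16,-0.06,-0.0125,0,0,0.28,0.5],[-0.2,-0.075,-0.0125,0,0,0.35,0.5],[-0.24,-0.09,-0.0125,0,0,0.42,0.5],[-0.28,-0.105,-0.0125,0,0,0.48,0.5],[-0.28,-0.105,-0.0125,0,0,0.48,0.5]]'
cat >> h.py <<'E'
def go(p,yaw):
    """as plan, but turn to this tool-y yaw (deg) exactly, not mod 180"""
    s=bot.read_state();Rt=R.from_quat(s["tool_rot"]);a=np.radians(yaw);y=np.array([np.cos(a),np.sin(a),0]);z=np.array([0,0,-1])
    T=R.from_matrix(np.stack([np.cross(y,z),y,z],1))
    print(np.round(Rt.inv().apply(np.array(p)-s["tool_pos"])/.8,4),np.round((Rt.inv()*T).as_rotvec()/(np.pi/2),4),s["joints"].round(2))
E
python3 -c "
from h import *
go((.4683,-.3331,.24),-41)"
```

```text
time: 18.37
tool_pos: [0.4145, -0.1463, 0.2493]
tool_rot: [0.75, 0.661, -0.0, 0.0]
wrist_force: [-1.0, 0.7, 0.2]
gripper_width: 0.0437
grasp_force: 0.0
[-0.2232  0.0958  0.0117] [2.000e-04 5.000e-04 3.758e-01] [-0.61  0.18  1.56 -0.    1.4  -0.48]
```

```bash
python3 -m jog '[[-0.037,0.016,0,0,0,0.065,0.5],[-0.074,0.032,0,0,0,0.13,0.5],[-0.11,0.048,0,0,0,0.19,0.5],[-0.148,0.064,0.01,0,0,0.25,0.5],[-0.185,0.08,0.012,0,0,0.31,0.5],[-0.21,0.09,0.012,0,0,0.35,0.5],[-0.223,0.096,0.012,0,0,0.376,0.5],[-0.223,0.096,0.012,0,0,0.376,0.5]]';python3 -m jog '[[0,0,0,0,0,0,0.5],[0,0,0,0,0,0,0.5],[0,0,0,0,0,0,0.5]]'; python3 -c "
from h import *
go((.4683,-.3331,.097),-41)"
```

```text
time: 19.03
tool_pos: [0.4687, -0.3297, 0.2391]
tool_rot: [0.909, 0.417, -0.0, -0.001]
wrist_force: [1.0, 0.6, -0.7]
gripper_width: 0.044
grasp_force: 0.0
time: 19.28
tool_pos: [0.4672, -0.3281, 0.2406]
tool_rot: [0.908, 0.418, 0.0, -0.0]
wrist_force: [-0.0, -0.8, 0.4]
gripper_width: 0.044
grasp_force: 0.0
[-0.0039  0.0051  0.1795] [-0.     -0.0001  0.0046] [-0.82  0.42  1.23  0.    1.49 -0.11]
```

```bash
python3 -m jog '[[-0.004,0.005,0.03,0,0,0.005,0.5],[-0.004,0.005,0.07,0,0,0.005,0.5],[-0.004,0.005,0.11,0,0,0.005,0.5],[-0.004,0.005,0.14,0,0,0.005,0.5],[-0.004,0.005,0.16,0,0,0.005,0.5],[-0.004,0.005,0.17,0,0,0.005,0.5],[-0.004,0.005,0.179,0,0,0.005,0.5],[-0.004,0.005,0.179,0,0,0.005,0.5]]';python3 -m jog '[[0,0,0,0,0,0,0.5],[0,0,0,0,0,0,0.1],[0,0,0,0,0,0,0],[0,0,0,0,0,0,0],[0,0,0,0,0,0,0],[0,0,0,0,0,0,0],[0,0,0,0,0,0,0]]' 45; python3 -c "
from h import *
go((.4683,-.3331,.25),-41)"
```

```text
time: 19.95
tool_pos: [0.4678, -0.3342, 0.0968]
tool_rot: [0.911, 0.413, -0.0, -0.0]
wrist_force: [-0.4, 0.2, -0.5]
gripper_width: 0.0441
grasp_force: 0.0
time: 20.53
tool_pos: [0.4679, -0.3348, 0.0976]
tool_rot: [0.911, 0.413, 0.0, 0.0]
wrist_force: [-0.6, 0.6, 3.3]
gripper_width: 0.0116
grasp_force: 63.7
[ 0.0019 -0.0008 -0.1904] [ 0.0004  0.     -0.0024] [-0.83  0.56  1.43  0.    1.15 -0.11]
```

```bash
python3 -m jog '[[0,0,-0.015,0,0,0,0],[0,0,-0.03,0,0,0,0],[0,0,-0.05,0,0,0,0],[0,0,-0.075,0,0,0,0],[0,0,-0.1,0,0,0,0],[0,0,-0.13,0,0,0,0],[0,0,-0.16,0,0,0,0],[0,0,-0.16,0,0,0,0]]'; python3 -c "
from h import *
go((.5925,-.0644,.225),77)
C=cloud('side',snap('side')[1])
f=box(C,(.468,-.332),.043,.005,.016);print('foot',cv2.minEnclosingCircle(f[:,:2].astype(np.float32)))
k=box(C,(.468,-.333),.03,.155,.235);print(len(k),k[:,2].min())"
```

```text
time: 21.2
tool_pos: [0.4688, -0.3357, 0.2295]
tool_rot: [0.911, 0.413, 0.001, 0.004]
wrist_force: [1.3, -0.3, -1.2]
gripper_width: 0.0115
grasp_force: 63.5
[ 0.357  -0.1071  0.0045] [ 0.0025  0.0053 -1.3134] [-0.83  0.43  1.24  0.    1.46 -0.11]
foot ((0.4676840305328369, -0.33310750126838684), 0.0422590896487236)
275 0.15548324165804828
```

```bash
python3 -m jog '[[0.02,-0.006,0,0,0,-0.07,0],[0.045,-0.013,0,0,0,-0.14,0],[0.07,-0.02,0,0,0,-0.21,0],[0.095,-0.028,0,0,0,-0.28,0],[0.12,-0.036,0,0,0,-0.35,0],[0.145,-0.043,0,0,0,-0.42,0],[0.17,-0.05,0,0,0,-0.49,0],[0.18,-0.054,0,0,0,-0.56,0]]'; python3 -m jog '[[0,0,0,0,0,-0.02,0],[0,0,0,0,0,-0.02,0],[0,0,0,0,0,-0.02,0]]';python3 -c "
from h import *
go((.5925,-.0644,.225),77)"
```

```text
time: 21.92
tool_pos: [0.5304, -0.1955, 0.2231]
tool_rot: [0.646, 0.764, 0.0, -0.002]
wrist_force: [-0.9, -0.7, -1.7]
gripper_width: 0.0113
grasp_force: 63.5
time: 22.17
tool_pos: [0.5298, -0.1977, 0.2237]
tool_rot: [0.637, 0.771, -0.0, -0.001]
wrist_force: [-0.3, 0.6, -1.6]
gripper_width: 0.0117
grasp_force: 63.5
[ 0.1488  0.1085 -0.0016] [-4.000e-04 -1.600e-03 -7.344e-01] [-0.57  0.42  1.28 -0.    1.45 -0.76]
```

```bash
python3 -m jog '[[0.02,0.014,0,0,0,-0.07,0],[0.045,0.032,0,0,0,-0.14,0],[0.07,0.05,0,0,0,-0.21,0],[0.09,0.066,0,0,0,-0.28,0],[0.11,0.08,0,0,0,-0.35,0],[0.13,0.095,0,0,0,-0.42,0],[0.14,0.102,0,0,0,-0.49,0],[0.149,0.108,0,0,0,-0.56,0]]'; python3 -m jog '[[0,0,0,0,0,-0.07,0],[0,0,0,0,0,-0.14,0],[0,0,0,0,0,-0.174,0],[0,0,0,0,0,-0.174,0],[0,0,0,0,0,-0.174,0],[0,0,0,0,0,-0.174,0]]';python3 -c "
from h import *
go((.5925,-.0644,.17),77)"
```

```text
time: 22.83
tool_pos: [0.5924, -0.0638, 0.2242]
tool_rot: [0.245, 0.97, 0.0, -0.001]
wrist_force: [-0.2, 0.3, -2.3]
gripper_width: 0.0119
grasp_force: 63.5
time: 23.33
tool_pos: [0.5921, -0.0647, 0.2248]
tool_rot: [0.114, 0.993, 0.0, -0.0]
wrist_force: [0.4, -0.3, -1.8]
gripper_width: 0.0117
grasp_force: 63.5
[-0.0004  0.0005  0.0685] [ 0.     -0.0004 -0.0013] [-0.31  0.47  1.19 -0.    1.48 -1.65]
```

```bash
python3 -m jog '[[0,0,0.02,0,0,0,0],[0,0,0.04,0,0,0,0],[0,0,0.06,0,0,0,0],[0,0,0.07,0,0,0,0],[0,0,0.073,0,0,0,0],[0,0,0.073,0,0,0,0],[0,0,0.073,0,0,0,0],[0,0,0.073,0,0,0,0]]';python3 -c "
from h import *
go((.5925,-.0644,.15),77)
P=[];Q=None
for i in range(6):
    q,e=snap('side');P.append(cloud('side',e));Q=q
C=np.vstack(P)
p,d=snap('top')
for z0,z1 in((.09,.098),(.099,.107),(.11,.12),(.12,.13),(.13,.14)):
    k=box(C,(.592,-.065),.03,z0,z1)
    if len(k): print(z0,len(k),'circ8',circ(k,.008).round(4),'rect',np.round((k[:,:2].min(0)+k[:,:2].max(0))/2,4),np.ptp(k[:,:2],0).round(4))
y=box(C,(.592,-.065),.035,.066,.074);print('cyl',cv2.minEnclosingCircle(y[:,:2].astype(np.float32)))
y=box(C,(.592,-.065),.045,.076,.09);print('low',len(y),y.mean(0),y.min(0))
cv2.imwrite('pics/e.png',np.hstack([cv2.resize(Q[150:225,250:310],None,fx=7,fy=7,interpolation=cv2.INTER_CUBIC),cv2.resize(p[150:225,240:290],None,fx=7,fy=7)]))"
```

```text
time: 24.0
tool_pos: [0.5926, -0.0646, 0.1678]
tool_rot: [0.113, 0.994, -0.0, 0.001]
wrist_force: [-0.4, 0.1, -2.0]
gripper_width: 0.012
grasp_force: 63.5
[0.0003 0.0002 0.0222] [-0.0001  0.0011  0.0003] [-0.31  0.52  1.28  0.    1.34 -1.65]
0.09 93 circ8 [ 0.5897 -0.0682] rect [ 0.5895 -0.066 ] [0.0184 0.0112]
0.099 98 circ8 [ 0.5886 -0.0686] rect [ 0.5888 -0.0677] [0.0153 0.0132]
0.11 143 circ8 [ 0.5883 -0.0676] rect [ 0.5882 -0.068 ] [0.0154 0.014 ]
0.12 142 circ8 [ 0.5879 -0.068 ] rect [ 0.5879 -0.0677] [0.0154 0.015 ]
0.13 138 circ8 [ 0.5884 -0.068 ] rect [ 0.5891 -0.0677] [0.0147 0.0148]
cyl ((0.591048002243042, -0.06340019404888153), 0.027046769857406616)
low 69 [ 0.58988186 -0.06649249  0.08670374] [ 0.58327901 -0.07050017  0.07991861]
```

View pics/e.png

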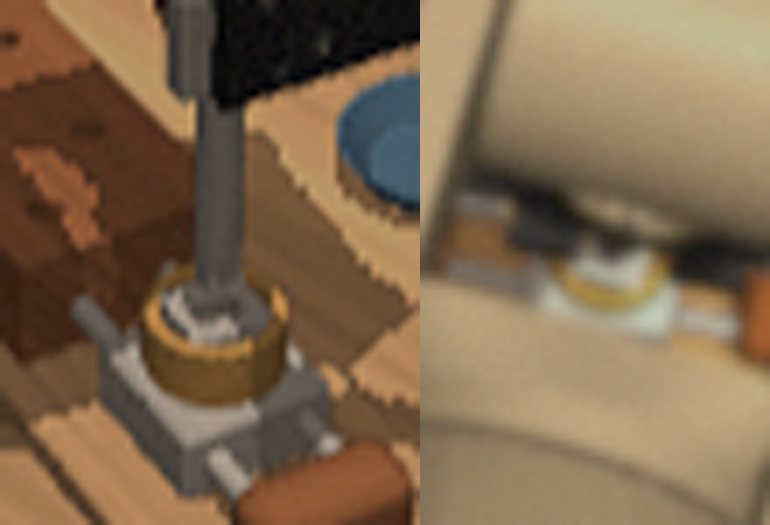

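```bash
cat >> h.py <<'E'
from scipy.optimize import least_squares
def fitcirc(P,rad,x0):
    return least_squares(lambda c:np.hypot(P[:,0]-c[0],P[:,1]-c[1])-rad,x0,loss="soft_l1",f_scale=.001).x
def many(n,k=6): return np.vstack([cloud(n,snap(n)[1]) for _ in range(k)])
def axis(C,c,zs,rad=.008):
    for z0,z1 in zs:
        k=box(C,c,.03,z0,z1);print(z0,len(k),fitcirc(k,rad,np.array(c)+.003).round(4))
E
python3 -c "
from h import *
C=many('side')
axis(C,(.592,-.065),((.102,.112),(.112,.122),(.122,.132),(.132,.142),(.142,.152)))
y=box(C,(.591,-.064),.04,.045,.062);y=y[(y[:,0]+y[:,1]<.527-.012)]
print('cylside',len(y),fitcirc(y,.025,(.591,-.064)))
C0=cloud('side',np.load('pics/side0.npz')['d']);y=box(C0,(.591,-.064),.029,.058,.067);y=y[np.hypot(y[:,0]-.591,y[:,1]+.064)>.02]
print('cylside0',len(y),fitcirc(y,.025,(.591,-.064)))
print('slot',world('side',280.2,193.6,z=.0689),world('top',266.7,184.03,z=.0714))
s=bot.read_state();print(s['tool_pos'])
"
```

```text
0.102 141 [ 0.591  -0.0642]
0.112 137 [ 0.5911 -0.0644]
0.122 146 [ 0.5911 -0.0642]
0.132 140 [ 0.5913 -0.0642]
0.142 150 [ 0.591 -0.064]
cylside 691 [ 0.59301216 -0.0631238 ]
cylside0 65 [ 0.59269251 -0.06225574]
slot [ 0.59356079 -0.06143444  0.0689    ] [ 0.59370414 -0.06377225  0.0714    ]
[ 0.59227283 -0.06442765  0.16677767]
```

Key is vertical, its axis at (.591,-.064) against the cylinder at about (.5925,-.063). Shift about 1.3 mm and descend, watching force.

```bash
python3 -m jog '[[-0.0014,0.0012,0,0,0,0,0],[-0.0014,0.0012,0.005,0,0,0,0],[-0.0014,0.0012,0.01,0,0,0,0],[-0.0014,0.0012,0.0145,0,0,0,0],[-0.0014,0.0012,0.0165,0,0,0,0],[-0.0014,0.0012,0.0185,0,0,0,0],[-0.0014,0.0012,0.0205,0,0,0,0],[-0.0014,0.0012,0.0205,0,0,0,0]]'; python3 -c "
from h import *
s=bot.read_state();print(s['tool_pos'],s['wrist_force'],s['wrist_torque'])"
```

```text
time: 25.32
tool_pos: [0.5935, -0.0636, 0.1501]
tool_rot: [0.113, 0.994, 0.0, -0.0]
wrist_force: [1.1, 0.7, -1.0]
gripper_width: 0.0115
grasp_force: 63.5
[ 0.59353712 -0.06364066  0.15011785] [ 1.13020617  0.65253318 -0.96909374] [ 0.170472   -0.07226594  0.01218269]
```

```bash
python3 -m jog '[[0,0,0.003,0,0,0,0],[0,0,0.006,0,0,0,0],[0,0,0.006,0,0,0,0]]';python3 -m jog '[[0,0,0.003,0,0,0,0],[0,0,0.006,0,0,0,0],[0,0,0.008,0,0,0,0],[0,0,0.008,0,0,0,0],[0,0,0.008,0,0,0,0]]'; python3 -c "
from h import *
s=bot.read_state();print(s['tool_pos'],s['wrist_force'],s['wrist_torque'])"
```

```text
time: 25.57
tool_pos: [0.5935, -0.0636, 0.1451]
tool_rot: [0.113, 0.994, 0.0, -0.0]
wrist_force: [0.9, 0.5, -1.5]
gripper_width: 0.0115
grasp_force: 63.5
time: 25.98
tool_pos: [0.5935, -0.0637, 0.1389]
tool_rot: [0.113, 0.994, 0.0, -0.0]
wrist_force: [0.0, 1.4, -2.8]
gripper_width: 0.0113
grasp_force: 63.5
[ 0.59345481 -0.06368605  0.13892765] [ 0.0061509   1.38148382 -2.84940981] [ 0.2762717  -0.1390959  -0.05360529]
```

```bash
python3 -m jog '[[0,0,0.001,0,0,0,0],[0,0,0.002,0,0,0,0],[0,0,0.0025,0,0,0,0],[0,0,0.0025,0,0,0,0],[0,0,0.0025,0,0,0,0]]'; python3 -c "
from h import *
s=bot.read_state();print(s['tool_pos'],s['wrist_force'],s['wrist_torque'])
axis(many('side',3),(.592,-.065),((.09,.1),(.1,.11),(.11,.12)))"
```

```text
time: 26.4
tool_pos: [0.5937, -0.0637, 0.1375]
tool_rot: [0.113, 0.994, -0.0, 0.0]
wrist_force: [0.2, 2.3, 1.8]
gripper_width: 0.0117
grasp_force: 63.6
[ 0.59367995 -0.06373982  0.13747712] [0.19913075 2.31150359 1.78346428] [ 0.36022124 -0.02994722 -0.06656164]
0.09 73 [ 0.5925 -0.0635]
0.1 67 [ 0.5924 -0.0637]
0.11 69 [ 0.5922 -0.0635]
```

Seated: bit about 16 mm deep and vertical force turned positive. Now turn clockwise.

```bash
python3 -m jog '[[0,0,0,0,0,0.03,0],[0,0,0,0,0,0.07,0],[0,0,0,0,0,0.11,0],[0,0,0,0,0,0.16,0],[0,0,0,0,0,0.21,0],[0,0,0,0,0,0.26,0],[0,0,0,0,0,0.31,0],[0,0,0,0,0,0.35,0]]'; python3 -c "
from h import *
s=bot.read_state();print(s['tool_pos'],s['wrist_force'],s['wrist_torque'],s['joints'])"
```

```text
time: 27.22
tool_pos: [0.5941, -0.0641, 0.1375]
tool_rot: [0.38, 0.925, -0.0, 0.001]
wrist_force: [1.5, -0.0, 1.0]
gripper_width: 0.0118
grasp_force: 63.6
[ 0.59411886 -0.06405496  0.1375098 ] [ 1.47055145 -0.00665157  0.95458057] [ 0.02488103 -0.30621641  0.06253063] [-3.05202960e-01  5.48297575e-01  1.31862018e+00 -2.92291678e-04
  1.27275697e+00 -1.09618373e+00]
```

```bash
python3 -m jog '[[0,0,0,0,0,0.05,0],[0,0,0,0,0,0.1,0],[0,0,0,0,0,0.15,0],[0,0,0,0,0,0.2,0],[0,0,0,0,0,0.25,0],[0,0,0,0,0,0.3,0],[0,0,0,0,0,0.35,0],[0,0,0,0,0,0.37,0]]';python3 -m jog '[[0,0,0,0,0,0.01,0],[0,0,0,0,0,0.03,0],[0,0,0,0,0,0.05,0],[0,0,0,0,0,0.05,0]]'; python3 -c "
from h import *
s=bot.read_state();print(s['tool_pos'],s['wrist_force'],s['wrist_torque'],s['joints'],R.from_quat(s['tool_rot']).as_matrix()[:,1])"
```

```text
time: 27.88
tool_pos: [0.5936, -0.0646, 0.1375]
tool_rot: [0.629, 0.777, -0.001, 0.001]
wrist_force: [-0.8, -2.4, 2.9]
gripper_width: 0.0115
grasp_force: 63.6
time: 28.22
tool_pos: [0.5935, -0.0646, 0.1375]
tool_rot: [0.658, 0.753, -0.001, 0.001]
wrist_force: [-2.2, -3.7, 4.1]
gripper_width: 0.0115
grasp_force: 63.5
[ 0.59354991 -0.06455302  0.13747091] [-2.23388491 -3.68103745  4.07829154] [-0.89654587  0.36283854  0.05939028] [-0.30576754  0.54811022  1.31910617 -0.00161145  1.27371085 -0.43976192] [ 9.90973119e-01  1.34060711e-01 -5.43361106e-05]
```

```bash
python3 -m jog '[[0,0,0,0,0,0.02,0],[0,0,0,0,0,0.04,0],[0,0,0,0,0,0.06,0],[0,0,0,0,0,0.06,0]]'; python3 -c "
from h import *
s=bot.read_state();print(s['tool_pos'],s['wrist_force'],s['wrist_torque'],R.from_quat(s['tool_rot']).as_matrix()[:,1])"
```

```text
time: 28.55
tool_pos: [0.5935, -0.0645, 0.1375]
tool_rot: [0.692, 0.721, -0.001, 0.001]
wrist_force: [-2.8, -5.5, 4.3]
gripper_width: 0.0116
grasp_force: 63.5
[ 0.59348961 -0.06449331  0.13746496] [-2.7662119  -5.45198541  4.32372355] [-1.08297581  0.53887307  0.04468551] [ 9.99157774e-01  4.10333114e-02 -9.64436467e-05]
```

No stop felt yet. The bit has about 10° of play in the slot, so turn further.

```bash
python3 -m jog '[[0,0,0,0,0,0.02,0],[0,0,0,0,0,0.04,0],[0,0,0,0,0,0.06,0],[0,0,0,0,0,0.06,0]]'; python3 -c "
from h import *
s=bot.read_state();print(s['tool_pos'],s['wrist_force'],s['wrist_torque'],R.from_quat(s['tool_rot']).as_matrix()[:,1])
q,e=snap('side');p,d=snap('top')
cv2.imwrite('pics/f.png',np.hstack([cv2.resize(q[150:225,250:320],None,fx=7,fy=7,interpolation=cv2.INTER_CUBIC),cv2.resize(p[160:235,255:295],None,fx=7,fy=7)]))"
```

```text
time: 28.88
tool_pos: [0.5934, -0.0644, 0.1374]
tool_rot: [0.726, 0.688, -0.001, 0.0]
wrist_force: [-2.3, -5.2, 4.7]
gripper_width: 0.0116
grasp_force: 63.5
[ 0.59337998 -0.06442593  0.13743588] [-2.33298411 -5.23751667  4.74894429] [-1.13467064  0.67816553  0.05592302] [ 9.98603364e-01 -5.28322956e-02 -2.63695616e-04]
```

View pics/f.png

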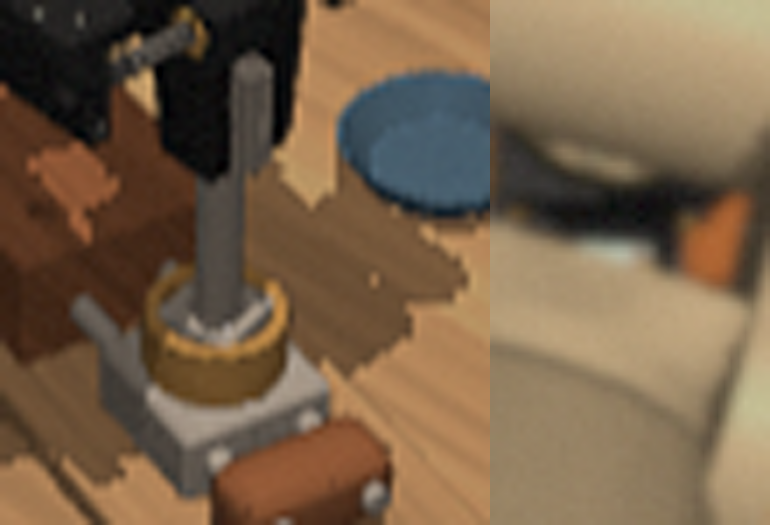

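The heel block is drawn in against the gear head, so the cylinder is turning with the key. I'll keep turning until the torque shows the stop.

```bash
python3 -m jog '[[0,0,0,0,0,0.02,0],[0,0,0,0,0,0.04,0],[0,0,0,0,0,0.05,0],[0,0,0,0,0,0.05,0]]'; python3 -c "
from h import *
s=bot.read_state();print(s['wrist_force'],s['wrist_torque'],R.from_quat(s['tool_rot']).as_matrix()[:,1],s['joint_efforts'][5])"; python3 -m jog '[[0,0,0,0,0,0.02,0],[0,0,0,0,0,0.04,0],[0,0,0,0,0,0.05,0],[0,0,0,0,0,0.05,0]]'; python3 -c "
from h import *
s=bot.read_state();print(s['wrist_force'],s['wrist_torque'],R.from_quat(s['tool_rot']).as_matrix()[:,1],s['joint_efforts'][5])"
```

```text
time: 29.32
tool_pos: [0.5933, -0.0644, 0.1375]
tool_rot: [0.752, 0.66, -0.001, 0.0]
wrist_force: [-3.3, -4.6, 4.3]
gripper_width: 0.0115
grasp_force: 63.6
[-3.27125381 -4.63867078  4.3368588 ] [-1.07414372  0.68619596  0.08193368] [ 9.91503837e-01 -1.30077255e-01 -2.20909995e-04] 0.38911462761461735
time: 29.65
tool_pos: [0.5932, -0.0643, 0.1375]
tool_rot: [0.777, 0.63, -0.001, 0.0]
wrist_force: [-2.9, -3.8, 5.2]
gripper_width: 0.0115
grasp_force: 63.7
[-2.93559572 -3.78539297  5.20812281] [-1.05487601  0.78340846  0.32261141] [ 9.78332137e-01 -2.07041160e-01 -4.32777781e-04] 0.5798061937093735
```

```bash
python3 -m jog '[[0,0,0,0,0,0.02,0],[0,0,0,0,0,0.04,0],[0,0,0,0,0,0.04,0],[0,0,0,0,0,0.04,0]]'; python3 -c "
from h import *
s=bot.read_state();print(s['wrist_force'],s['wrist_torque'],R.from_quat(s['tool_rot']).as_matrix()[:,1],s['joint_efforts'][5])
C=many('side',4)
axis(C,(.592,-.065),((.09,.1),(.1,.11)))
k=box(C,(.593,-.064),.04,.139,.153);print(len(k),rect(k),k[:,2].max())"
```

```text
time: 29.98
tool_pos: [0.5932, -0.0642, 0.1375]
tool_rot: [0.796, 0.605, -0.001, 0.0]
wrist_force: [-2.9, -3.4, 6.3]
gripper_width: 0.0119
grasp_force: 63.8
[-2.8977616  -3.41627806  6.25096154] [-0.88012413  0.88407691  0.38198394] [ 9.63684708e-01 -2.67042119e-01 -5.38361488e-04] 0.5271343141794205
0.09 94 [ 0.5935 -0.0627]
0.1 93 [ 0.5932 -0.0625]
352 ((0.587226390838623, -0.07077644020318985), (0.022138528525829315, 0.04315883666276932), 48.782936096191406) 0.15298952282246003
```

```bash
python3 -m jog '[[0,0,0,0,0,-0.03,0],[0,0,0,0,0,-0.07,0],[0,0,0,0,0,-0.07,0],[0,0,-0.005,0,0,-0.07,0],[0,0,-0.012,0,0,-0.07,0],[0,0,-0.02,0,0,-0.07,0],[0,0,-0.03,0,0,-0.07,0],[0,0,-0.05,0,0,-0.07,0]]'; python3 -m jog '[[0,0,-0.02,0,0,0,0],[0,0,-0.05,0,0,0,0],[0,0,-0.07,0,0,0,0],[0,0,-0.07,0,0,0,0]]'; python3 -c "
from h import *
go((.4683,-.3331,.23),-41)
C=many('side',3)
f=box(C,(.468,-.332),.09,.006,.016);print('foot',cv2.minEnclosingCircle(f[:,:2].astype(np.float32)),len(f))
f=box(C,(.468,-.332),.09,.064,.076);print('rim',rect(f),len(f),f[:,2].max())"
```

```text
time: 30.85
tool_pos: [0.5935, -0.0632, 0.178]
tool_rot: [0.762, 0.647, 0.0, -0.001]
wrist_force: [0.5, -0.4, -1.2]
gripper_width: 0.0121
grasp_force: 61.1
time: 31.18
tool_pos: [0.5949, -0.0636, 0.2387]
tool_rot: [0.762, 0.647, 0.003, 0.004]
wrist_force: [0.6, -0.5, -0.4]
gripper_width: 0.0115
grasp_force: 61.1
[-0.358  -0.1017  0.0101] [ 0.0059 -0.0013  0.352 ] [-0.3   0.46  1.16  0.    1.51 -0.14]
foot ((0.4681466817855835, -0.3334445357322693), 0.0435713529586792) 2744
rim ((0.46700021624565125, -0.3320719599723816), (0.029413050040602684, 0.026888394728302956), 41.34168243408203) 330 0.07326840231076784
```

```bash
python3 -m jog '[[-0.025,-0.007,0,0,0,0,0],[-0.07,-0.02,0,0,0,0,0],[-0.115,-0.033,0,0,0,0,0],[-0.16,-0.046,0,0,0,0,0],[-0.205,-0.059,0,0,0,0,0],[-0.25,-0.072,0,0,0,0,0],[-0.295,-0.085,0,0,0,0,0],[-0.33,-0.094,0,0,0,0,0]]'; python3 -m jog '[[-0.02,-0.006,0,0,0,0,0],[-0.028,-0.008,0.02,0,0,0,0],[-0.028,-0.008,0.05,0,0,0,0],[-0.028,-0.008,0.07,0,0,0,0],[-0.028,-0.008,0.07,0,0,0,0],[-0.028,-0.008,0.07,0,0,0,0],[-0.028,-0.008,0.07,0,0,0,0]]'; python3 -c "
from h import *
C=many('side',5);D=many('top',1)
go((.4683,-.3331,.165),-73)
axis(C,(.466,-.333),((.115,.125),(.125,.135),(.135,.145),(.145,.155)))
k=box(C,(.466,-.333),.03,.08,.12);print(k[:,2].min())
f=box(C,(.468,-.332),.09,.006,.016);print('foot',cv2.minEnclosingCircle(f[:,:2].astype(np.float32)),len(f))
f=box(C,(.468,-.332),.09,.03,.06);print('tube',fitcirc(f,.0145,(.468,-.332)))
C0=cloud('side',np.load('pics/side0.npz')['d']);f=box(C0,(.468,-.332),.03,.03,.06);print('tube0',fitcirc(f,.0145,(.468,-.332)))
q=snap('side')[0];p=snap('top')[0]
cv2.imwrite('pics/g.png',np.hstack([cv2.resize(q[220:330,290:370],None,fx=5,fy=5,interpolation=cv2.INTER_CUBIC),cv2.resize(p[155:210,240:300],None,fx=6,fy=10)]))"
```

```text
time: 32.0
tool_pos: [0.4747, -0.3139, 0.2321]
tool_rot: [0.763, 0.647, -0.0, -0.001]
wrist_force: [0.2, -0.8, -0.6]
gripper_width: 0.0114
grasp_force: 61.1
time: 32.58
tool_pos: [0.4668, -0.3332, 0.1779]
tool_rot: [0.762, 0.647, 0.0, 0.0]
wrist_force: [0.5, 0.5, -1.5]
gripper_width: 0.0116
grasp_force: 61.1
[0.0004 0.002  0.0159] [7.000e-04 1.000e-04 7.073e-01] [-0.83  0.47  1.33 -0.    1.34 -0.66]
0.115 159 [ 0.4671 -0.3312]
0.125 160 [ 0.4673 -0.3313]
0.135 166 [ 0.4674 -0.3311]
0.145 161 [ 0.4674 -0.3311]
0.09284598299407319
foot ((0.46713802218437195, -0.3322233259677887), 0.043383341282606125) 4581
tube [ 0.46796221 -0.33211718]
tube0 [ 0.46852967 -0.3317277 ]
```

View pics/g.png

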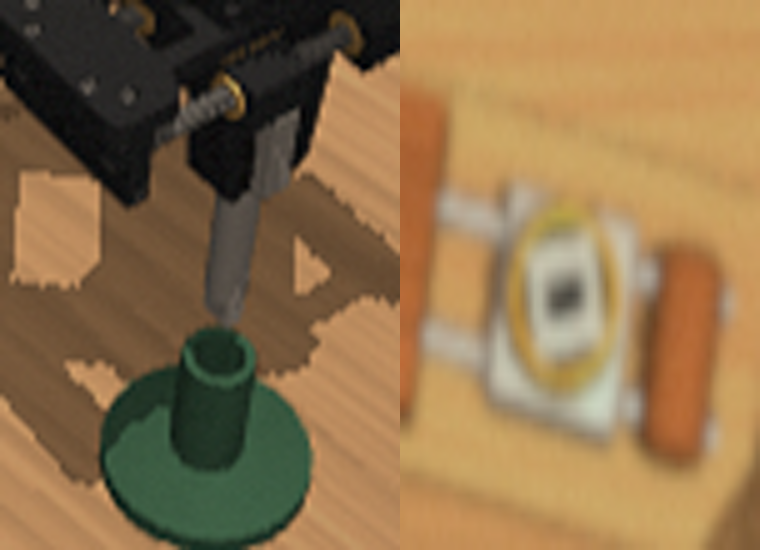

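The key is held over the cup in line with it (key axis (.4673,-.3312), tube (.468,-.332)), and the cylinder is visibly turned. Before storing the key I'll measure the slot angle properly.

```bash
python3 -c "
from h import *
def ang(p):
    c=cams.get_calibration('top')
    # rectify 0.1mm/px around cylinder at z=.071
    N=360;src=[];S=.0002
    ys,xs=np.mgrid[0:N,0:N];W=np.stack([.594+(N/2-ys)*S,-.0645+(N/2-xs)*S,np.full(xs.shape,.0712)],-1)
    K=np.array(c['mtx']);E=np.array(c['extrinsics']);q=(W@E[:3,:3].T+E[:3,3])@K.T;m=(q[...,:2]/q[...,2:]).astype(np.float32)
    return cv2.remap(p,m,None,cv2.INTER_CUBIC)
a=ang(np.load('pics/top0.npz')['p'])
b=ang(np.mean([snap('top')[0].astype(np.float32) for _ in range(6)],0).astype(np.uint8))
# rotation by polar correlation of inner disc (r<17mm)
def pol(x): return cv2.warpPolar(cv2.cvtColor(x,cv2.COLOR_BGR2GRAY).astype(np.float32),(80,720),(180,180),80,cv2.WARP_POLAR_LINEAR)[:,8:]
A,B=pol(a),pol(b);A-=A.mean(0);B-=B.mean(0)
s=[(np.sum(np.roll(A,k,0)*B),k/2) for k in range(720)];s.sort(reverse=True);print(s[:6])
for x in(a,b):
    g=cv2.GaussianBlur(cv2.cvtColor(x,cv2.COLOR_BGR2GRAY),(5,5),0)[120:240,120:240];m=(g<np.percentile(g,8)).astype(np.uint8)
    M=cv2.moments(m,True);print('slot',M['m00'],np.degrees(.5*np.arctan2(2*M['mu11'],M['mu20']-M['mu02'])),M['m10']/M['m00'],M['m01']/M['m00'])
cv2.imwrite('pics/h.png',np.hstack([a,b]))"
```

```text
[(np.float32(1.0067526e+07), 61.5), (np.float32(1.0067232e+07), 62.0), (np.float32(1.0063779e+07), 61.0), (np.float32(1.0062832e+07), 62.5), (np.float32(1.0055536e+07), 60.5), (np.float32(1.0053464e+07), 63.0)]
slot 1116.0 -73.54114419213926 60.25985663082437 63.61290322580645
slot 1106.0 -13.705369940075135 62.609403254972875 65.24412296564195
```

View pics/h.png

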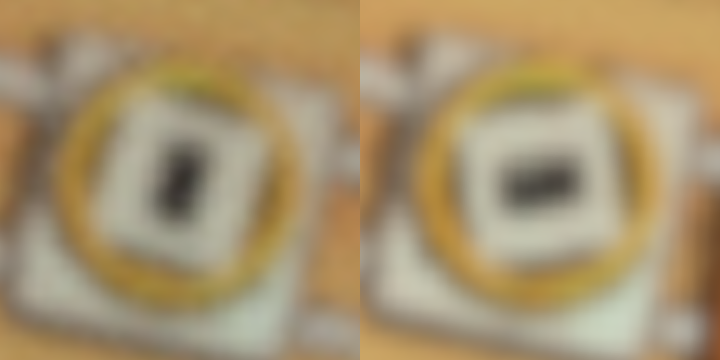

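Slot turned about 62° from its start in the rectified views (left before, right after). One more precise check uses the square insert's edges.

```bash
python3 -c "
from h import *
h=cv2.imread('pics/h.png').astype(np.float32)
for x in(h[:,:360],h[:,360:]):
    g=cv2.GaussianBlur(x[...,0],(0,0),4)  # blue: white insert vs brass
    gx,gy=cv2.Sobel(g,cv2.CV_32F,1,0),cv2.Sobel(g,cv2.CV_32F,0,1)
    ys,xs=np.mgrid[0:360,0:360]
    for cx,cy in((180,184),(180,180)):
        r=np.hypot(xs-cx,ys-cy)
        for lo,hi,n in((45,95,4),(0,45,2),(0,45,4)):
            m=(r>lo)&(r<hi);t=np.arctan2(gy,gx);w=np.hypot(gx,gy)
            z=np.sum((w**2*np.exp(1j*n*t))[m]);print((cx,cy),lo,n,np.degrees(np.angle(z))/n, abs(z)/np.sum((w**2)[m]))
"
```

```text
(180, 184) 45 4 16.951674 0.79051936
(180, 184) 0 2 15.249732 0.5562614
(180, 184) 0 4 16.096592 0.449533
(180, 180) 45 4 17.014883 0.78877926
(180, 180) 0 2 15.391757 0.56034285
(180, 180) 0 4 15.746405 0.4563496
(180, 184) 45 4 -8.464085 0.82241535
(180, 184) 0 2 78.60016 0.50041175
(180, 184) 0 4 -10.072791 0.46497732
(180, 180) 45 4 -8.43201 0.82409865
(180, 180) 0 2 78.438194 0.50085515
(180, 180) 0 4 -10.134356 0.46742105
```

The insert edges turned 64.6° to an absolute angle of 1.198 rad, exactly the stop. Now lower the key into the cup.

```bash
python3 -m jog '[[-0.001,0.001,0.01,0,0,0,0],[-0.001,0.001,0.02,0,0,0,0],[-0.001,0.001,0.028,0,0,0,0],[-0.001,0.001,0.034,0,0,0,0],[-0.001,0.001,0.04,0,0,0,0],[-0.001,0.001,0.046,0,0,0,0],[-0.001,0.001,0.046,0,0,0,0]]'; python3 -c "
from h import *
s=bot.read_state();print(s['tool_pos'],s['wrist_force'],s['wrist_torque'])
C=many('side',3);axis(C,(.466,-.333),((.085,.092),))
f=box(C,(.468,-.332),.09,.03,.06);print('tube',fitcirc(f,.0145,(.468,-.332)))
"
```

```text
time: 33.87
tool_pos: [0.4669, -0.3337, 0.1393]
tool_rot: [0.762, 0.647, -0.0, -0.001]
wrist_force: [-0.4, 0.2, -3.0]
gripper_width: 0.0115
grasp_force: 61.1
[ 0.46690639 -0.33372198  0.13928533] [-0.42965     0.22876119 -2.95996284] [-0.0470015  -0.02999271 -0.00868327]
0.085 66 [ 0.4674 -0.3315]
tube [ 0.468476   -0.33171513]
```

Bit is 14 mm inside the rim with no contact; lower the rest.

```bash
python3 -m jog '[[0,0.0007,0.008,0,0,0,0],[0,0.0007,0.016,0,0,0,0],[0,0.0007,0.024,0,0,0,0],[0,0.0007,0.032,0,0,0,0],[0,0.0007,0.04,0,0,0,0],[0,0.0007,0.046,0,0,0,0],[0,0.0007,0.05,0,0,0,0],[0,0.0007,0.05,0,0,0,0]]'; python3 -c "
from h import *
s=bot.read_state();print(s['tool_pos'],s['wrist_force'],s['wrist_torque'])
"
```

```text
time: 34.68
tool_pos: [0.4675, -0.3339, 0.0996]
tool_rot: [0.762, 0.647, -0.0, -0.001]
wrist_force: [0.0, -0.3, -1.3]
gripper_width: 0.0117
grasp_force: 61.1
[ 0.46749295 -0.3338945   0.09955898] [ 0.01815668 -0.27067005 -1.33597874] [-0.11999335  0.05812568  0.01643018]
```

```bash
python3 -m jog '[[0,0,0.0015,0,0,0,0],[0,0,0.0025,0,0,0,0],[0,0,0.0025,0,0,0,0],[0,0,0.0025,0,0,0,0.15],[0,0,0.0025,0,0,0,0.5],[0,0,0.0025,0,0,0,0.5],[0,0,0.0025,0,0,0,0.5],[0,0,0.0025,0,0,0,0.5]]' 10; python3 -m jog '[[0,0,-0.02,0,0,0,0.5],[0,0,-0.05,0,0,0,0.5],[0,0,-0.09,0,0,0,0.5],[0,0,-0.13,0,0,0,0.5],[0,0,-0.17,0,0,0,0.5],[0,0.05,-0.19,0,0,0,0.5]]';python3 -m jog '[[0,-0.04,-0.02,0,0,0,0.5],[-0.04,-0.08,-0.04,0,0,0,0.5],[0,-0.12,-0.06,0,0,0,0.5],[0,-0.17,-0.06,0,0,0,0.5],[0,-0.22,-0.06,0,0,0,0.5],[0,-0.25,-0.06,0,0,0,0.5],[0,-0.25,-0.06,0,0,0,0.5],[0,-0.25,-0.06,0,0,0,0.5]]'; python3 -c "
from h import *
q,e=snap('side');p,d=snap('top')
for n,D in(('top',d),('side',e)):
    C=cloud(n,D);k=box(C,(.468,-.333),.04,.09,.16);print(n,len(k),rect(k[k[:,2]>k[:,2].max()-.012]) if len(k) else '',k[:,2].max())
    f=box(C,(.468,-.332),.09,.006,.016);print('foot',cv2.minEnclosingCircle(f[:,:2].astype(np.float32)),len(f))
cv2.imwrite('pics/i.png',cv2.resize(q,None,fx=1.5,fy=1.5))"
```

```text
time: 35.35
tool_pos: [0.4678, -0.3341, 0.0985]
tool_rot: [0.762, 0.647, 0.0, 0.0]
wrist_force: [0.1, 0.6, -0.1]
gripper_width: 0.038
grasp_force: 0.0
time: 35.85
tool_pos: [0.5033, -0.3404, 0.2553]
tool_rot: [0.763, 0.646, -0.0, 0.002]
wrist_force: [-0.4, -1.7, 0.6]
gripper_width: 0.0443
grasp_force: 0.0
time: 36.52
tool_pos: [0.308, -0.3079, 0.2985]
tool_rot: [0.763, 0.646, -0.0, 0.001]
wrist_force: [-0.1, -0.9, -0.8]
gripper_width: 0.0443
grasp_force: 0.0
top 112 ((0.4702344238758087, -0.3341606855392456), (0.03631684556603432, 0.012052361853420734), 81.03077697753906) 0.1428649432874703
foot ((0.4816133379936218, -0.3407480716705322), 0.08038553595542908) 534
side 352 ((0.4673292338848114, -0.3332689702510834), (0.03665575385093689, 0.012966780923306942), 82.67431640625) 0.14080137214478508
foot ((0.4679686725139618, -0.3315029442310333), 0.04341399669647217) 916
```

View pics/i.png

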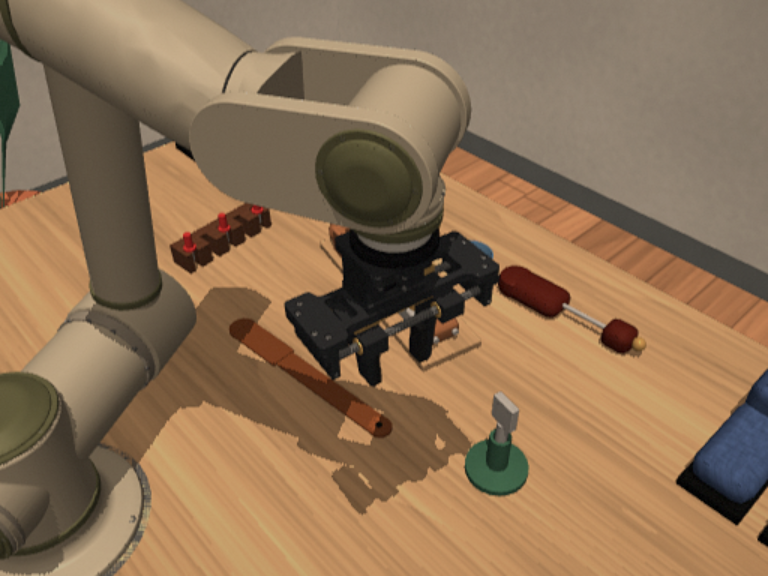

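The key stands upright in its cup at the same top height as at the start. Three plugs are in the rack, bystanders are untouched, and the robot is clear. Hand in.

```bash
python3 -m jog '[[0,0,0,0,0,0,0.5],[0,0,0,0,0,0,0.5],[0,0,0,0,0,0,0.5]]'; python3 -c "
from h import *
print(order.hand_in())"
```

```text
time: 36.87
tool_pos: [0.3092, -0.3079, 0.2975]
tool_rot: [0.762, 0.647, 0.0, -0.0]
wrist_force: [-0.0, -0.1, 0.1]
gripper_width: 0.0443
grasp_force: 0.0
the job is handed in; nothing more can be done
None
```

I handed the job in at about 37 s with no verdict returned: the three plugs hang in the rack, the cylinder measured about 1.2 rad (its stop), and the key stands home in its cup.

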